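# Hold the hold-down plate over the die shoe, ready for its bolts

## Robot

A 6-joint arm with a two-finger parallel gripper is mounted at the origin on a cart in front of the work surface, level with it; the furniture and walls round the work are solid. World frame = base frame: x ahead of the robot, y to its left, z up, the work surface at z = 0. Lengths are in m, angles in degrees, forces in N, time in s.
With the tool pointing down it reaches from about 0.25 to 0.725 m from the base axis. Payload 9.7 kg.
Tool frame: the origin (TCP) lies between the finger pads; the fingertips stand 22 mm ahead of it and the grasp point (between the pads) lies 3 mm ahead of it; z points along the fingers, y is the line along which they close (so a half turn about z gives the same grasp; the last joint's range is limited). The gripper opens to 85 mm and grips with 20 to 120 N. Pads are 22 mm wide; open, the fingers measure 114 mm over their backs; the gripper's body (76 mm by 85 mm) begins 54 mm behind the grasp point. The pads swing forward as they close: fully open they stand 13 mm farther back than shut.
Start: joints at [-66.979, 4.979, 10.078, 95.1, 0, 90], TCP at [0.215, -0.506, 0.253] pointing down, gripper open.
Joint ranges: [-179.16, 179.16], [-48.56, 103.87], [-65.8, 70.77], [-126.05, 130.52], [-82.76, 87.17], [-180, 180]. Speed limits (degrees/s): [127.2, 127.2, 147.25, 180, 180, 180].

## Interface

Orientations are given as [roll, pitch, yaw] about the fixed x, y, z axes, in that order (R = Rz(yaw) Ry(pitch) Rx(roll)).
In Python, from workcell import bot, viewer, finder gives the robot as it stands.
- The arm moves only by the tool move_arm, never from a script. Its arguments are lists of equal length, an entry for each row: "offset": the shift along the tool's x, y, z in cm, a list of three; "twist": the turn, a rotation vector about the tool's x, y, z in rad, a list of three; "grip": the opening, from 0 (shut) to 1 (fully open). In form: {"offset": [[x, y, z], ...], "twist": [[ax, ay, az], ...], "grip": [grip, ...]}. A call has 1 to 5 rows; each row shifts and turns the commanded pose from where the row before left it, along the tool's axes as they then stand; what a row does not reach is not made up. A row lasts 1/10 s, in which the tool goes at most 50 mm and 8.59 degrees, less where a joint would pass 70% of its speed; a pose out of reach is approached as far as the arm can. A call is refused whole if a number of a shift passes 5 or a number of a turn 0.15, either way. A call with a gripper value outside its range is refused whole. The fingers move at their own pace and stop on an object; "force" is the grip in N (left out, the last holds). Time passes only in rows, so rows that do not move let the fingers close. It gives the time, the measured TCP pose, the force, the opening and the grip force at its end, in the units of the state.
- bot.get_obs(): the state, without advancing time (a new reading comes with each control period).
- viewer.camera(name): name is "scene" or "side" or "wrist"; returns a dict with "color" (480x640x3 uint8, red, green, blue), "depth" (480x640 float32, m along the optical axis (not along the pixel's ray), 0 where there is no reading), "vfov" (degrees; the focal length in pixels is half the picture's height over the tangent of half this angle, whatever the lens; pixels are square), "cx", "cy" (the principal point, pixels), "position" and "attitude" of the camera in the world; the wrist camera has in their place "tool_from_camera" (4x4, takes a point from camera to tool coordinates, whose origin is the TCP and whose axes are the flange's). Camera axes: x right, y down, z forward; pixel columns grow to the right and rows downward; lengths in m; the calibration is good to about 2 mm. A picture is of the moment at which its call begins: read the wrist's pose just before it.
- bot.job_done(): hands the job in; it is judged then, once.
Trained networks look in a picture, given as the dict that the camera call returned (one of the last four; its "shot" number tells which), for a name from the list of things; names that differ only in an ending like _2 or _b are one class to them, and where a whole thing is asked for, a point or a joint stands for the part that bears it (a point fixed in the world has none). Each returns a list of dicts, best first, with "p" (0 to 1); they miss things now and then, are a little off and sometimes report something else, mostly with a low value. They report only what shows in the picture. A call takes as long as a camera call.
- finder.boxes_of(picture, thing): "position" ([column, row] in pixels, amid what is visible of it).
- finder.pinpoint(picture, thing): "position" ([column, row] in pixels: a listed point, or the origin of a listed thing).
The state is a dict: "time": time; "q": joint angles; "qd": joint speeds; "joint_efforts": joint torques, N m; "ee_pos": TCP position; "tcp_rot": TCP orientation; "wrist_force": force on the tool from outside, world axes, zero at the start; "torque": the same for the moment, N m; "opening": finger opening in m; "grasp_force": force on a finger pad.
Only numpy, scipy, OpenCV 4.12 (cv2) and the standard library are available. Lean on these libraries where they do the work, as an engineer would, in place of code of your own. Each camera call takes 0.05 s, during which the arm holds its last target. There are 200 camera calls.

## Task

The brass punching die has been knocked over and lies on its side: set it upright, foot down and fully home, in the round seat of the green die shoe of the hand press and let go of it. Then pick up the steel hold-down plate (its square hub makes a good handle) and hold it still and level over the die, hub up, about a centimetre above the shoe's face and touching neither shoe nor die, each of its two bolt holes centred over a threaded hole so that a colleague can start the bolts. Finish while holding it there; do not put it down, and do not disturb the bolts and dies standing on the table.

Things in the scene. Friction and masses are not known exactly. Their poses are not given: they have to be found in the camera images.
- punch_die: Loose turned brass punching die, 44 mm long, about 0.16 kg, lying on its side (axis level, can roll). Head with a dark ring: 34 mm in diameter, 20 mm long, foot edge chamfered 1.5 mm; then a plain shank 24 mm in diameter, 24 mm long, with a blind hole in its end. Origin: centre of the foot face; z along the axis from foot to shank end, up when upright.
- die_shank (a point): Point on the die's axis in the middle of the straight part of its shank, 32 mm from the foot (12 mm above the shoulder): a good place to grip, 24 mm across. Axes as the die's.
- die_shoe: Fixed green die shoe with a bright ground face, 84 x 150 mm (x, y), 28 mm high; a lug 60 mm wide (bolt heads up to 18 mm high) at each end, 206 mm over both. Origin: middle of the underside; z up, y through both threaded holes. In the face a round seat, 39 mm in diameter, 12 mm deep, takes the die's head foot down: head then 8 mm and shank's end 32 mm above the face.
- seat (a point): Centre of the flat floor of the round seat, 16 mm above the table, 12 mm below the shoe's face. The home place of the die's origin.
- thread_a (a point): Middle of the mouth of the shoe's threaded hole (8 mm in diameter) at y = +50 mm, in the plane of the shoe's face, 28 mm above the table.
- thread_b (a point): The same for the other threaded hole, at y = -50 mm.
- hold_down_plate: Loose steel two-bolt flange, about 0.3 kg, flat on the table, hub up. Plate 8 mm thick, 132 mm long (y), 64 mm wide (x). Square dark hub 46 x 46 mm, 18 mm high on top (its top 26 mm above the underside): grip across its flats, best along x. Opening through the middle: 41 mm in diameter in the plate, 31 mm in the hub. Origin: middle of the underside. Same when turned half round; either way will do.
- hub (a point): Centre of the hub, 17 mm above the plate's underside. Axes as the plate's.
- plate_hole_a (a point): Centre, in the plane of the underside, of the plate's bolt hole (14 mm in diameter) at y = +50 mm.
- plate_hole_b (a point): The same for the other bolt hole, at y = -50 mm.
- bolt_a: Bystander: hexagon bolt with a washer standing on its head, 19 mm wide, 31 mm high, in front of the shoe (robot side). Origin: centre of its underside.
- bolt_b: Bystander: the second such bolt, beside the first.
- grey_die: Bystander: grey steel die standing upright, 25 mm in diameter, 34 mm high, at the far left. Origin: centre of its underside.
- small_die: Bystander: small pale die standing upright, 17 mm in diameter, 30 mm high, beside the grey one. Origin: centre of its underside.

How it is judged (in metres and radians):
On the way:
1. the brass die stands upright in the seat of the shoe, fully home and let go (horizontal distance between punch_die and seat below 0.003 m and z of punch_die in the frame of die_shoe below 0.0185 m and angle between punch_die's own z axis and vertical below 0.07 rad and contact force between punch_die and the fingers below 0.1 N and linear speed of punch_die below 0.02 m/s), for 0.3 s.
At the end, for the whole second after the job is handed in: Die upright (0.07 rad) in the seat: within 3 mm sideways, foot at most 2.5 mm off its floor. Plate held in the fingers, still, level (0.07 rad), hub up, underside 3 to 15 mm above the shoe's face, each bolt hole within 3 mm of a threaded hole sideways, touching neither shoe nor die (horizontal distance between punch_die and seat below 0.003 m and z of punch_die in the frame of die_shoe below 0.0185 m and angle between each of punch_die, hold_down_plate's own z axis and vertical below 0.07 rad and ((horizontal distance between plate_hole_a and thread_a below 0.003 m and horizontal distance between plate_hole_b and thread_b below 0.003 m) or (horizontal distance between plate_hole_a and thread_b below 0.003 m and horizontal distance between plate_hole_b and thread_a below 0.003 m)) and z of plate_hole_a in the frame of die_shoe between 0.031 and 0.043 m and z of plate_hole_b in the frame of die_shoe between 0.031 and 0.043 m and z of hub in the frame of die_shoe above 0.045 m and contact force between hold_down_plate and the fingers above 1 N and contact force between hold_down_plate and die_shoe below 0.3 N and contact force between hold_down_plate and punch_die below 0.3 N and linear speed of hold_down_plate below 0.01 m/s); the arm keeps its last pose, push and grip.
It fails at once if a bolt knocked over or pushed more than 3 cm from where it stood (distance of any of bolt_a, bolt_b from where it was at the start of the episode above 0.03 m or angle between any of bolt_a, bolt_b's own z axis and vertical above 0.6 rad).
It fails at once if the grey or the small die knocked over or pushed more than 3 cm from where it stood (distance of any of grey_die, small_die from where it was at the start of the episode above 0.03 m or angle between any of grey_die, small_die's own z axis and vertical above 0.6 rad).
It also fails if it takes over 54 s, if anything falls off the work surface, if the arm or the gripper's body presses on something with over 40 N, if the wrist force passes 120 N, or if a joint passes its speed limit or range.

## Working session

There is one attempt and no reset: what is moved stays moved. The work goes in short steps, Python scripts to look and compute and a tool call to move; the robot and the scene stay as the last step left them, time stands still between calls to the robot, and variables do not carry over. Pictures are saved under pics/ and viewed, at most 10 in all, crops included, and the job is handed in when it is done.

Besides the shell and the picture viewer there is one more tool, called in YAML: its name, and indented under it one key for each argument. move_arm: Moves the arm, as the interface text tells. Its arguments: {"type":"object","properties":{"offset":{"type":"array","items":{"type":"array","items":{"type":"number"}}},"twist":{"type":"array","items":{"type":"array","items":{"type":"number"}}},"grip":{"type":"array","items":{"type":"number"}},"force":{"type":"number"}},"required":["offset","twist","grip"]}

```bash
ls; mkdir -p pics; cat > h.py <<'E'
import numpy as np, cv2
from scipy.spatial.transform import Rotation as R
from workcell import bot, viewer, finder
def rot(a):
    a=np.array(a,float)
    if a.shape==(3,3): return a
    if a.shape==(4,): return R.from_quat(a).as_matrix()
    return R.from_euler('xyz',a,degrees=True).as_matrix()
def shot(name):
    o=bot.get_obs(); p=viewer.camera(name)
    if name=='wrist':
        T=np.eye(4);T[:3,:3]=rot(o['tcp_rot']);T[:3,3]=o['ee_pos'];p['T']=T@np.array(p['tool_from_camera'])
    else:
        T=np.eye(4);T[:3,:3]=rot(p['attitude']);T[:3,3]=p['position'];p['T']=T
    p['f']=240/np.tan(np.radians(p['vfov'])/2)
    return p
def ray(p,uv):
    d=np.array([(uv[0]-p['cx'])/p['f'],(uv[1]-p['cy'])/p['f'],1.])
    return p['T'][:3,:3]@d, p['T'][:3,3]
def atz(p,uv,z):
    d,c=ray(p,uv); return c+d*(z-c[2])/d[2]
def atd(p,uv):
    d,c=ray(p,uv); u,v=int(round(uv[0])),int(round(uv[1]))
    w=p['depth'][max(0,v-1):v+2,max(0,u-1):u+2]; w=w[w>0]
    return c+d*np.median(w) if w.size else None
def cloud(p):
    v,u=np.mgrid[:480,:640]; z=p['depth']
    P=np.stack([(u-p['cx'])/p['f']*z,(v-p['cy'])/p['f']*z,z],-1)
    W=P@p['T'][:3,:3].T+p['T'][:3,3]; W[z<=0]=np.nan; return W
def save(p,n): cv2.imwrite('pics/'+n+'.png',p['color'][:,:,::-1])
E
python3 - <<'E'
from h import *
np.set_printoptions(precision=4,suppress=True)
print(bot.get_obs())
Z=dict(punch_die=.017,die_shank=.017,seat=.016,thread_a=.028,hub=.017,plate_hole_a=0.008,hold_down_plate=0,die_shoe=0,bolt_a=0,grey_die=0,small_die=0)
for n in ['scene','side']:
    p=shot(n); save(p,n+'1')
    print(n,p['vfov'],p['cx'],p['cy'],p['position'],p['attitude'])
    for t,z in Z.items():
        for r in finder.pinpoint(p,t)[:3]:
            if r['p']>.2: print(t,round(r['p'],2),np.round(r['position'],1),atz(p,r['position'],z),atd(p,r['position']))
E
```

```text
pics
{'time': 0.0, 'q': array([-66.9791,   5.0106,  10.0352,  95.0993,   0.0018,  89.9993]), 'qd': array([ 0.1041,  0.0609,  0.0171, -0.0412, -0.0242,  0.0376]), 'joint_efforts': array([  0.0031, -52.0398,  46.4799,   0.0166,   0.    ,   0.    ]), 'ee_pos': array([ 0.215 , -0.506 ,  0.2526]), 'tcp_rot': array([-179.9252,   -0.0018,   23.0216]), 'wrist_force': array([-0.7456,  0.5113,  0.607 ]), 'torque': array([-0.0214,  0.0311,  0.0027]), 'grasp_force': 0.0, 'opening': 0.08556474090843058}
scene 50.48939584998031 322.1839600770676 242.94618239440587 [0.0955 0.7111 0.8076] [-138.7531    0.1564 -138.7771]
punch_die 0.72 [389.3 223.5] [0.4823 0.0553 0.017 ] [0.476  0.066  0.0299]
punch_die 0.69 [251.8 316.3] [0.5333 0.4106 0.017 ] [0.525  0.4163 0.0319]
die_shank 0.56 [240.1 313.4] [0.5542 0.4204 0.017 ] [0.5495 0.4234 0.0251]
seat 0.78 [385.7 215.9] [0.5021 0.0412 0.016 ] [0.5023 0.0409 0.0156]
thread_a 0.84 [368.1 221.4] [0.5143 0.0889 0.028 ] [0.5153 0.0874 0.0261]
thread_a 0.74 [406.9 206.2] [ 0.4788 -0.0026  0.028 ] [ 0.4785 -0.002   0.0286]
thread_a 0.45 [428.  235.9] [0.396  0.0
[... 1177 characters left out ...]
5548 0.2543 0.0071]
plate_hole_a 0.75 [359.3 273.7] [0.4566 0.2445 0.008 ] [0.4567 0.246  0.0091]
hold_down_plate 0.86 [328.9 276.7] [0.5094 0.2453 0.    ] [0.5092 0.2589 0.0097]
hold_down_plate 0.26 [244.6 363. ] [0.6245 0.4656 0.    ] [0.6223 0.4764 0.0105]
die_shoe 0.86 [338.  219.8] [0.4968 0.0464 0.    ] [0.4968 0.0957 0.0286]
bolt_a 0.63 [381.  214.6] [0.4085 0.0195 0.    ] [0.4107 0.0464 0.0152]
bolt_a 0.48 [377.3 218.8] [0.4168 0.0373 0.    ] [0.4171 0.0418 0.0026]
grey_die 0.73 [244.  363.9] [0.6251 0.4675 0.    ] [0.6234 0.4758 0.008 ]
grey_die 0.26 [328.1 273.6] [0.5111 0.236  0.    ] [0.5107 0.2584 0.0158]
small_die 0.63 [260.5 386.1] [0.596  0.5094 0.    ] [0.587  0.5618 0.0546]
```

View pics/scene1.png

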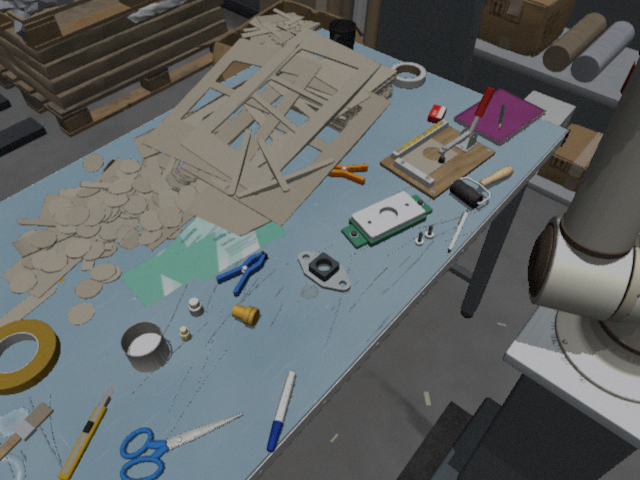

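View pics/side1.png

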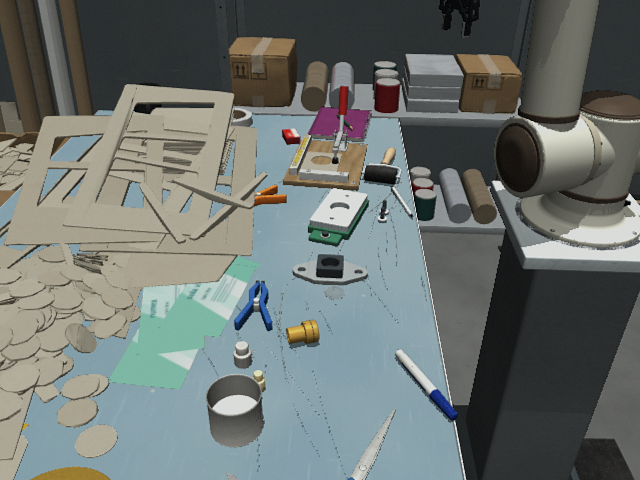

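The scene view shows the brass die on its side near (248,315), with its head towards the robot. The plate is at (322,268), the shoe at (388,217), and the bolts just in front of the shoe at (425,235). The side view agrees, with the grey die at (242,353) and the small die at (259,380) standing near the brass die. I'll fly to a hover over the die.

move_arm:
  offset:
    - [3.04,-3.52,0.15]
    - [3.04,-3.52,0.15]
    - [3.04,-3.52,0.15]
    - [3.04,-3.52,0.15]
    - [3.04,-3.52,0.15]
  twist:
    - [0,0,0]
    - [0,0,0]
    - [0,0,0]
    - [0,0,0]
    - [0,0,0]
  grip: [1,1,1,1,1]

```text
time: 1.7
ee_pos: [0.2862, -0.2831, 0.2458]
tcp_rot: [180.0, -0.0, 23.0]
wrist_force: [1.0, -0.2, 1.1]
opening: 0.0853
grasp_force: 0.0
```

move_arm:
  offset:
    - [3.04,-3.52,0.15]
    - [3.04,-3.52,0.15]
    - [3.04,-3.52,0.15]
    - [3.04,-3.52,0.15]
    - [3.04,-3.52,0.15]
  twist:
    - [0,0,0]
    - [0,0,0]
    - [0,0,0]
    - [0,0,0]
    - [0,0,0]
  grip: [1,1,1,1,1]

```text
time: 2.2
ee_pos: [0.3573, -0.0615, 0.2386]
tcp_rot: [180.0, -0.1, 23.0]
wrist_force: [-0.1, -0.6, 0.5]
opening: 0.0853
grasp_force: 0.0
```

move_arm:
  offset:
    - [3.04,-3.52,0.15]
    - [3.04,-3.52,0.15]
    - [3.04,-3.52,0.15]
    - [3.04,-3.52,0.15]
    - [3.04,-3.52,0.15]
  twist:
    - [0,0,0]
    - [0,0,0]
    - [0,0,0]
    - [0,0,0]
    - [0,0,0]
  grip: [1,1,1,1,1]

```text
time: 2.7
ee_pos: [0.4284, 0.1603, 0.2309]
tcp_rot: [180.0, -0.0, 23.1]
wrist_force: [1.9, -0.4, 0.2]
opening: 0.0857
grasp_force: 0.0
```

move_arm:
  offset:
    - [3.04,-3.52,0.15]
    - [3.04,-3.52,0.15]
    - [3.04,-3.52,0.15]
    - [3.04,-3.52,0.15]
    - [0,0,0]
  twist:
    - [0,0,0]
    - [0,0,0]
    - [0,0,0]
    - [0,0,0]
    - [0,0,0]
  grip: [1,1,1,1,1]

```text
time: 3.2
ee_pos: [0.5078, 0.2859, 0.2246]
tcp_rot: [-177.4, 0.1, 28.3]
wrist_force: [-0.9, -0.3, -0.1]
opening: 0.0853
grasp_force: 0.0
```

```bash
python3 - <<'E'
from h import *
np.set_printoptions(precision=4,suppress=True)
o=bot.get_obs(); print(o['q'],o['ee_pos'],o['tcp_rot'],o['wrist_force'],o['joint_efforts'])
p=shot('wrist'); save(p,'w1'); print(p['T'],p['f'])
for t,z in dict(die_shank=.017,punch_die=.017,hub=.017,plate_hole_a=.008).items():
    for r in finder.pinpoint(p,t)[:2]:
        print(t,round(r['p'],2),np.round(r['position'],1),atz(p,r['position'],z),atd(p,r['position']))
E
```

```text
[ 28.2255   9.1385  11.4307  92.4354   2.5618 179.9433] [0.5078 0.2859 0.2246] [-177.438     0.1407   28.2822] [-0.9439 -0.3214 -0.1047] [  0.9838 -56.2928  49.8122  -0.5501   0.3912  -0.0007]
[[ 0.4736 -0.8406 -0.2628  0.5713]
 [-0.8797 -0.4662 -0.094   0.3156]
 [-0.0435  0.2757 -0.9603  0.3442]
 [ 0.      0.      0.      1.    ]] 378.1666713518072
die_shank 0.73 [211.1  88.5] [0.5553 0.4212 0.017 ] [0.5558 0.4179 0.0275]
punch_die 0.94 [210.6 129.7] [0.5255 0.4086 0.017 ] [ 0.523   0.4137 -0.001 ]
plate_hole_a 0.82 [402.  186.5] [0.5611 0.2417 0.008 ] [ 0.5608  0.2397 -0.0009]
plate_hole_a 0.78 [345.4 276.1] [0.4637 0.2436 0.008 ] [ 0.4608  0.2417 -0.0008]
```

View pics/w1.png

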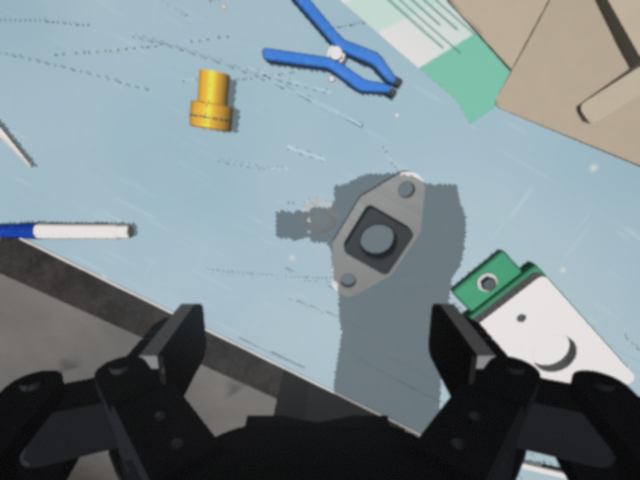

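The wrist view shows the die at (212,100), head at the bottom, the plate at (377,235), and the shoe at the right edge. Joint 6 is at its limit at this yaw, so I'll turn the hand half round, which gives the same grasp.

move_arm:
  offset:
    - [0,0,0]
    - [0,0,0]
    - [0,0,0]
    - [0,0,0]
    - [0,0,0]
  twist:
    - [0,0,-0.15]
    - [0,0,-0.15]
    - [0,0,-0.15]
    - [0,0,-0.15]
    - [0,0,-0.15]
  grip: [1,1,1,1,1]

```text
time: 3.95
ee_pos: [0.5062, 0.2824, 0.2276]
tcp_rot: [-178.2, -1.8, 71.4]
wrist_force: [-0.7, -0.4, 1.0]
opening: 0.0856
grasp_force: 0.0
```

move_arm:
  offset:
    - [0,0,0]
    - [0,0,0]
    - [0,0,0]
    - [0,0,0]
    - [0,0,0]
  twist:
    - [0,0,-0.15]
    - [0,0,-0.15]
    - [0,0,-0.15]
    - [0,0,-0.15]
    - [0,0,-0.15]
  grip: [0.8,0.7,0.7,0.7,0.7]

```text
time: 4.45
ee_pos: [0.5062, 0.2824, 0.2277]
tcp_rot: [-179.9, -2.5, 114.4]
wrist_force: [0.0, -0.2, -0.1]
opening: 0.0599
grasp_force: 0.0
```

move_arm:
  offset:
    - [0,0,0]
    - [0,0,0]
    - [0,0,0]
    - [0,0,0]
    - [0,0,0]
  twist:
    - [0,0,-0.15]
    - [0,0,-0.15]
    - [0,0,-0.15]
    - [0,0,-0.15]
    - [0,0,-0.15]
  grip: [0.7,0.7,0.7,0.7,0.7]

```text
time: 4.95
ee_pos: [0.5062, 0.2824, 0.2277]
tcp_rot: [178.4, -1.9, 157.4]
wrist_force: [0.8, -0.3, -0.0]
opening: 0.06
grasp_force: 0.0
```

move_arm:
  offset:
    - [0,0,0]
    - [0,0,0]
    - [0,0,0]
    - [0,0,0]
    - [0,0,0]
  twist:
    - [0,0,-0.15]
    - [0,0,-0.15]
    - [0,0,-0.15]
    - [0,0,-0.15]
    - [0,0,-0.15]
  grip: [0.7,0.7,0.7,0.7,0.7]

```text
time: 5.45
ee_pos: [0.5062, 0.2824, 0.2277]
tcp_rot: [177.5, -0.3, -159.7]
wrist_force: [0.4, 0.4, -0.2]
opening: 0.0599
grasp_force: 0.0
```

```bash
cat >> h.py <<'E'
def goto(pos,rpy,tmax=.14):
    """turn first (n rows), then shift (in the final tool axes)"""
    o=bot.get_obs(); A=rot(o['tcp_rot']); B=rot(rpy)
    w=R.from_matrix(A.T@B).as_rotvec(); d=B.T@(np.array(pos)-o['ee_pos'])*100
    dA=A.T@(np.array(pos)-o['ee_pos'])*100
    print('turn total',np.round(w,3),'shift after',np.round(d,2),'shift before',np.round(dA,2))
E
python3 -c "
from h import *
goto([.535,.395,.16],[180,0,203])"
```

```text
turn total [ 0.044 -0.004 -0.047] shift after [-7.05  9.24  6.77] shift before [-6.65  9.26  7.14]
```

move_arm:
  offset:
    - [0,0,0]
    - [-2.35,3.08,2.25]
    - [-2.35,3.08,2.25]
    - [-2.35,3.08,2.25]
    - [0,0,0]
  twist:
    - [0.044,-0.004,-0.047]
    - [0,0,0]
    - [0,0,0]
    - [0,0,0]
    - [0,0,0]
  grip: [0.7,0.7,0.7,0.7,0.7]

```text
time: 5.95
ee_pos: [0.5348, 0.3976, 0.1545]
tcp_rot: [-179.9, -0.4, -157.2]
wrist_force: [-0.1, -1.1, -0.7]
opening: 0.0597
grasp_force: 0.0
```

```bash
python3 - <<'E'
from h import *
np.set_printoptions(precision=4,suppress=True)
o=bot.get_obs(); print(o['q'],o['ee_pos'],o['tcp_rot'])
p=shot('wrist'); save(p,'w2')
for t,z in dict(die_shank=.017,punch_die=.017).items():
    for r in finder.pinpoint(p,t)[:2]:
        print(t,round(r['p'],2),np.round(r['position'],1),atz(p,r['position'],z))
W=cloud(p); m=(W[...,2]>.008)&(W[...,2]<.06)&(abs(W[...,0]-.54)<.05)&(abs(W[...,1]-.415)<.04)
m&=(p['color'][...,0].astype(int)-p['color'][...,2]>60)
P=W[m]; print(len(P),P[:,2].max())
c,s,a=cv2.minAreaRect(P[:,:2].astype(np.float32)*1000); print(c,s,a)
_,_,V=np.linalg.svd(P[:,:2]-P[:,:2].mean(0)); print(P.mean(0),np.degrees(np.arctan2(V[0,1],V[0,0])))
d=np.array([np.cos(np.radians(23)),np.sin(np.radians(23))]); e=np.array([-d[1],d[0]])
for n,v in(('d',d),('e',e)): print(n,np.percentile(P[:,:2]@v,[.5,99.5]))
E
```

```text
[36.6186 20.7911 17.8054 87.3929  0.0354 13.7998] [0.5348 0.3976 0.1545] [-179.944    -0.3762 -157.1816]
die_shank 0.58 [332.8 276.5] [0.5562 0.4204 0.017 ]
punch_die 0.81 [335.8 236.9] [0.5281 0.4105 0.017 ]
1984 0.035137383190042115
(546.5034790039062, 417.8839416503906) (45.355838775634766, 30.053916931152344) 22.757326126098633
[0.5447 0.4159 0.0289] 20.272509038940683
d [0.644  0.6877]
e [0.1562 0.1856]
```

View pics/w2.png

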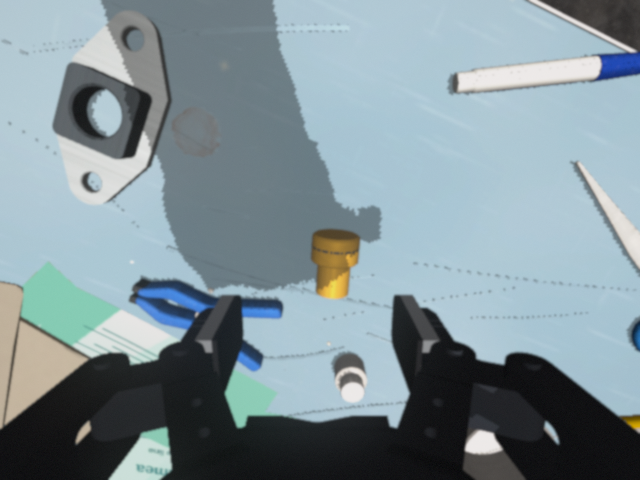

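The wrist view shows the die at (335,262), clear of the plier handle tip at (280,308) and the small die at (350,378). I'll narrow the fingers and go down on the shank.

```bash
python3 -c "
from h import *
goto([.5574,.4219,.025],[180,0,202.8])"
```

```text
turn total [-0.001 -0.001 -0.002] shift after [-3.05  1.65 13.5 ] shift before [-3.06  1.66 13.49]
```

move_arm:
  offset:
    - [-3.05,1.65,0]
    - [0,0,4.0]
    - [0,0,4.0]
    - [0,0,3.0]
    - [0,0,0]
  twist:
    - [0,0.006,-0.002]
    - [0,0,0]
    - [0,0,0]
    - [0,0,0]
    - [0,0,0]
  grip: [0.5,0.5,0.5,0.5,0.5]

```text
time: 6.6
ee_pos: [0.5554, 0.4197, 0.0461]
tcp_rot: [-179.9, -0.7, -157.3]
wrist_force: [0.1, -0.6, 0.3]
opening: 0.0426
grasp_force: 0.0
```

```bash
python3 -c "
from h import *
goto([.5574,.4219,.025],[180,0,202.8])
p=shot('wrist'); save(p,'w3');print(p['T'][:3,3],bot.get_obs()['opening'])
for t in ['die_shank','punch_die']:
    for r in finder.pinpoint(p,t)[:1]: print(t,r['p'],r['position'],atz(p,r['position'],.017))
"
```

```text
turn total [-0.002 -0.013 -0.001] shift after [-0.27  0.13  2.11] shift before [-0.3   0.13  2.1 ]
[0.49211484 0.39499891 0.16686252] 0.042630418565539396
die_shank 0.74 [310.7, 304.2] [0.55604842 0.4184806  0.017     ]
punch_die 0.87 [319.4, 236.3] [0.52687628 0.41023408 0.017     ]
```

View pics/w3.png

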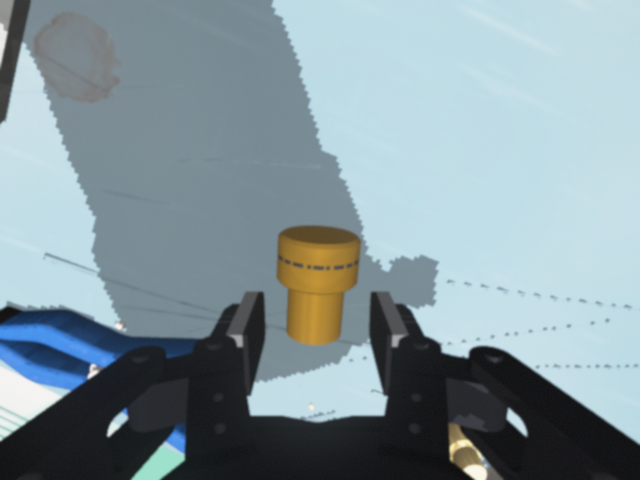

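move_arm:
  offset:
    - [-0.2,0,1.0]
    - [0,0,1.1]
    - [0,0,0]
    - [0,0,0]
    - [0,0,0]
  twist:
    - [0,-0.013,0]
    - [0,0,0]
    - [0,0,0]
    - [0,0,0]
    - [0,0,0]
  grip: [0.43,0.43,0.2,0.1,0.1]
  force: 40

```text
time: 7.25
ee_pos: [0.5587, 0.4231, 0.0286]
tcp_rot: [-180.0, 0.3, -157.2]
wrist_force: [1.2, -0.1, -1.4]
opening: 0.022
grasp_force: 39.1
```

move_arm:
  offset:
    - [0,0,0]
    - [0,0,-1]
    - [0,0,-2]
    - [0,0,-2]
    - [0,0,0]
  twist:
    - [0,0,0]
    - [0,0,0]
    - [0,0,0]
    - [0,0,0]
    - [0,0,0]
  grip: [0.1,0.1,0.1,0.1,0.1]

```text
time: 7.75
ee_pos: [0.5596, 0.4239, 0.0822]
tcp_rot: [179.9, 0.6, -157.2]
wrist_force: [0.4, -0.5, -1.5]
opening: 0.0223
grasp_force: 39.2
```

move_arm:
  offset:
    - [3.8,-0.9,0]
    - [3.8,-0.9,0]
    - [3.8,-0.9,0]
    - [0,0,0]
    - [0,0,0]
  twist:
    - [0,0,0]
    - [0,0,0]
    - [0,0,0]
    - [0,0,0]
    - [0,0,0]
  grip: [0.1,0.1,0.1,0.1,0.1]

```text
time: 8.25
ee_pos: [0.4634, 0.3536, 0.0774]
tcp_rot: [-180.0, 0.3, -157.2]
wrist_force: [0.9, -0.0, -2.2]
opening: 0.0224
grasp_force: 39.4
```

move_arm:
  offset:
    - [0,0,0]
    - [0,0,0]
    - [0,0,0]
    - [0,0,0]
    - [0,0,0]
  twist:
    - [0,0.15,0]
    - [0,0.15,0]
    - [0,0.15,0]
    - [0,0.15,0]
    - [0,0.1,0]
  grip: [0.1,0.1,0.1,0.1,0.1]

```text
time: 8.75
ee_pos: [0.465, 0.3544, 0.0753]
tcp_rot: [-180.0, -40.0, -157.2]
wrist_force: [0.4, 0.1, -3.2]
opening: 0.0227
grasp_force: 39.5
```

```bash
python3 -c "
from h import *
np.set_printoptions(precision=4,suppress=True)
o=bot.get_obs(); print(o['q'],o['ee_pos'],o['tcp_rot'])"
```

```text
[ 34.0717  50.2397  41.771  121.027    7.2168   8.6851] [0.465  0.3544 0.0753] [-179.9841  -40.0432 -157.213 ]
```

move_arm:
  offset:
    - [0,0,0]
    - [0,0,0]
    - [0,0,0]
    - [0,0,0]
    - [0,0,0]
  twist:
    - [0,-0.15,0]
    - [0,-0.15,0]
    - [0,-0.15,0]
    - [0,-0.15,0]
    - [0,-0.1,0]
  grip: [0.1,0.1,0.1,0.1,0.1]

```text
time: 9.25
ee_pos: [0.465, 0.3549, 0.0781]
tcp_rot: [180.0, 0.5, -157.2]
wrist_force: [-0.1, -0.6, -1.4]
opening: 0.0229
grasp_force: 39.5
```

move_arm:
  offset:
    - [0,0,2]
    - [0,0,1.5]
    - [0,0,0.5]
    - [0,0,0]
    - [0,0,0]
  twist:
    - [0,0,0]
    - [0,0,0]
    - [0,0,0]
    - [0,0,0]
    - [0,0,0]
  grip: [0.1,0.1,0.1,0.1,0.1]

```text
time: 9.75
ee_pos: [0.4644, 0.3542, 0.0372]
tcp_rot: [-180.0, -0.0, -157.2]
wrist_force: [0.6, 0.1, -0.7]
opening: 0.0224
grasp_force: 39.5
```

```bash
python3 -c "
from h import *
np.set_printoptions(precision=4,suppress=True)
o=bot.get_obs(); print(o['q'],o['ee_pos'],o['tcp_rot'],o['wrist_force'])
p=shot('side')
for t in ['die_shank','punch_die']:
    for r in finder.pinpoint(p,t)[:1]: print(t,r['p'],r['position'],atz(p,r['position'],.02))
cv2.imwrite('pics/s2.png',cv2.resize(p['color'][240:340,260:400,::-1],None,fx=5,fy=5,interpolation=cv2.INTER_CUBIC))
"
```

```text
[37.3415 10.9966 -7.2194 71.8105 -0.027  14.5191] [0.4644 0.3542 0.0372] [-179.9672   -0.0189 -157.1776] [ 0.5902  0.1051 -0.7251]
die_shank 0.44 [358.7, 307.6] [0.4596 0.3539 0.02  ]
punch_die 0.74 [376.2, 296.6] [0.4309 0.3239 0.02  ]
```

View pics/s2.png

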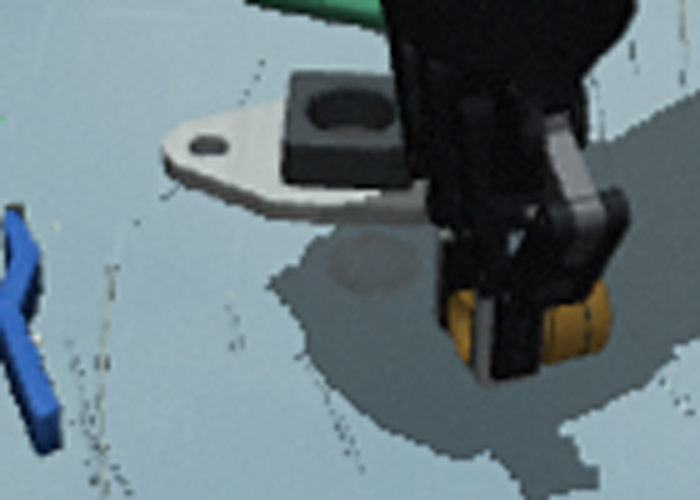

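The side crop shows the die level in the fingers at (525,325), with nothing touched. Now I'll lower it to the table gently.

move_arm:
  offset:
    - [0,0,0.3]
    - [0,0,0.3]
    - [0,0,0.1]
    - [0,0,0]
    - [0,0,0]
  twist:
    - [0,0,0]
    - [0,0,0]
    - [0,0,0]
    - [0,0,0]
    - [0,0,0]
  grip: [0.1,0.1,0.1,0.1,0.1]

```text
time: 10.4
ee_pos: [0.4638, 0.3539, 0.0305]
tcp_rot: [-180.0, 0.0, -157.2]
wrist_force: [-0.0, 0.8, -1.8]
opening: 0.0224
grasp_force: 39.5
```

move_arm:
  offset:
    - [0,0,0.1]
    - [0,0,0]
    - [0,0,0.1]
    - [0,0,0]
    - [0,0,0]
  twist:
    - [0,0,0]
    - [0,0,0]
    - [0,0,0]
    - [0,0,0]
    - [0,0,0]
  grip: [0.1,0.1,0.1,0.1,0.1]

```text
time: 10.9
ee_pos: [0.4639, 0.3539, 0.0285]
tcp_rot: [-180.0, 0.0, -157.2]
wrist_force: [0.0, -0.3, -1.7]
opening: 0.0221
grasp_force: 39.5
```

move_arm:
  offset:
    - [0,0,0.1]
    - [0,0,0]
    - [0,0,0.1]
    - [0,0,0]
    - [0,0,0]
  twist:
    - [0,0,0]
    - [0,0,0]
    - [0,0,0]
    - [0,0,0]
    - [0,0,0]
  grip: [0.1,0.1,0.1,0.1,0.1]

```text
time: 11.4
ee_pos: [0.4643, 0.3541, 0.0276]
tcp_rot: [-180.0, 0.1, -157.2]
wrist_force: [-1.2, -2.1, 8.7]
opening: 0.0224
grasp_force: 40.5
```

move_arm:
  offset:
    - [0,0,-0.08]
    - [0,0,0]
    - [0,0,0]
    - [0,0,0]
    - [0,0,0]
  twist:
    - [0,0,0]
    - [0,0,0]
    - [0,0,0]
    - [0,0,0]
    - [0,0,0]
  grip: [0.1,0.3,0.4,0.5,0.5]

```text
time: 11.9
ee_pos: [0.4637, 0.3538, 0.027]
tcp_rot: [-180.0, 0.0, -157.2]
wrist_force: [0.7, -0.8, 0.6]
opening: 0.0425
grasp_force: 0.0
```

```bash
python3 -c "
from h import *
np.set_printoptions(precision=4,suppress=True)
o=bot.get_obs(); print(o['ee_pos'],o['tcp_rot'],o['opening'],o['wrist_force'])
p=shot('wrist');save(p,'w4')
d=-rot(o['tcp_rot'])[:2,0]; e=np.array([-d[1],d[0]])
for t in ['die_shank','punch_die']:
    for r in finder.pinpoint(p,t)[:1]:
        w=atz(p,r['position'],.017); print(t,r['p'],r['position'],w,'rel TCP d,e mm',1000*(w-o['ee_pos'])[:2]@d,1000*(w-o['ee_pos'])[:2]@e)
"
```

```text
[0.4637 0.3538 0.027 ] [-179.9719    0.0032 -157.1648] 0.04252601840506248 [ 0.6716 -0.7795  0.6371]
die_shank 0.89 [315.6, 316.6] [0.4603 0.3533 0.017 ] rel TCP d,e mm -3.301965885962025 0.8636105091988137
```

View pics/w4.png

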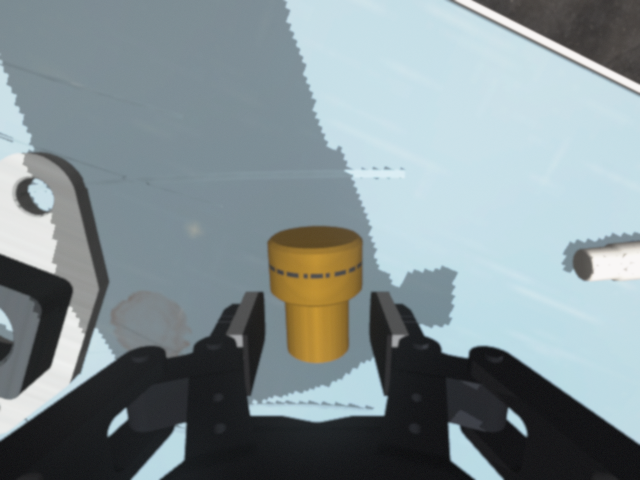

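The wrist view shows the die undisturbed and centred between the fingers, shank at (317,330). I'll tilt the hand 32° about the die axis and regrip.

move_arm:
  offset:
    - [-0.14,0,0.01]
    - [-0.14,0,0.01]
    - [-0.14,0,0.01]
    - [-0.14,0,0.01]
    - [0,0,0]
  twist:
    - [0,0.14,0]
    - [0,0.14,0]
    - [0,0.14,0]
    - [0,0.14,0]
    - [0,0,0]
  grip: [0.5,0.5,0.5,0.5,0.5]

```text
time: 12.55
ee_pos: [0.4695, 0.356, 0.0212]
tcp_rot: [-179.9, -32.8, -157.3]
wrist_force: [-2.4, -1.1, 3.8]
opening: 0.0429
grasp_force: 1.1
```

```bash
python3 -c "
from h import *
np.set_printoptions(precision=4,suppress=True)
o=bot.get_obs(); print(o['q'],o['ee_pos'],o['tcp_rot'],o['wrist_force'])
T=rot(o['tcp_rot']); print('axis pt 10 ahead',o['ee_pos']+T[:,2]*.010, 'want',[.4637,.3538,.017])
"
```

```text
[ 34.3944  44.4623  29.877  107.7296   6.2269   9.8745] [0.4695 0.356  0.0212] [-179.9069  -32.8454 -157.3133] [-2.4141 -1.0937  3.8199]
axis pt 10 ahead [0.4645 0.3539 0.0128] want [0.4637, 0.3538, 0.017]
```

move_arm:
  offset:
    - [0.2,0,-0.32]
    - [0,0,0]
    - [0,0,0]
    - [0,0,0]
    - [0,0,0]
  twist:
    - [0,0,0]
    - [0,0,0]
    - [0,0,0]
    - [0,0,0]
    - [0,0,0]
  grip: [0.5,0.5,0.5,0.5,0.5]

```text
time: 13.05
ee_pos: [0.4685, 0.3559, 0.0301]
tcp_rot: [-180.0, -32.0, -157.2]
wrist_force: [-0.0, 0.4, -0.2]
opening: 0.0427
grasp_force: 0.0
```

```bash
python3 -c "
from h import *
np.set_printoptions(precision=4,suppress=True)
o=bot.get_obs(); print(o['ee_pos'],o['tcp_rot'],o['wrist_force'],o['grasp_force'])
T=rot(o['tcp_rot']); print('axis pt 10 ahead',o['ee_pos']+T[:,2]*.010, 'want',[.4637,.3538,.017])
p=shot('wrist')
for t in ['die_shank','punch_die']:
    for r in finder.pinpoint(p,t)[:1]: print(t,r['p'],r['position'],atz(p,r['position'],.017))
"
```

```text
[0.4685 0.3559 0.0301] [-179.9847  -32.0074 -157.1667] [-0.0069  0.4286 -0.2013] 0.0
axis pt 10 ahead [0.4636 0.3539 0.0216] want [0.4637, 0.3538, 0.017]
die_shank 0.62 [315.7, 315.7] [0.4603 0.3533 0.017 ]
punch_die 0.88 [316.8, 242.3] [0.4323 0.342  0.017 ]
```

move_arm:
  offset:
    - [-0.1,0,0.17]
    - [0,0,0]
    - [0,0,0]
    - [0,0,0]
    - [0,0,0]
  twist:
    - [0,0,0]
    - [0,0,0]
    - [0,0,0]
    - [0,0,0]
    - [0,0,0]
  grip: [0.4,0.3,0.1,0.1,0.1]
  force: 50

```text
time: 13.7
ee_pos: [0.4686, 0.3559, 0.0275]
tcp_rot: [-180.0, -32.1, -157.2]
wrist_force: [-1.3, 0.4, -0.2]
opening: 0.0222
grasp_force: 48.9
```

move_arm:
  offset:
    - [0,0,0]
    - [1.0,0,-1.7]
    - [1.6,0,-2.5]
    - [2.4,0,-3.8]
    - [0,0,0]
  twist:
    - [0,0,0]
    - [0,0,0]
    - [0,0,0]
    - [0,0,0]
    - [0,0,0]
  grip: [0.1,0.1,0.1,0.1,0.1]

```text
time: 14.2
ee_pos: [0.4698, 0.3567, 0.1276]
tcp_rot: [179.9, -31.6, -157.1]
wrist_force: [0.7, 0.6, -1.0]
opening: 0.0223
grasp_force: 49.2
```

```bash
python3 -c "
from h import *
np.set_printoptions(precision=4,suppress=True)
o=bot.get_obs(); print(o['q'])
p=shot('wrist');save(p,'w5'); T=rot(o['tcp_rot'])
# refine seat/shoe from the two fixed cameras' depth: bright face at z .028
for n in ['scene','side']:
    p=shot(n); W=cloud(p); c=p['color'].astype(int)
    m=(abs(W[...,2]-.028)<.005)&(c.min(-1)>120)&(c.max(-1)-c.min(-1)<40)&(abs(W[...,0]-.5)<.12)&(abs(W[...,1]-.04)<.12)
    m=cv2.morphologyEx(m.astype(np.uint8),cv2.MORPH_OPEN,np.ones((3,3)))
    k,l,s,_=cv2.connectedComponentsWithStats(m); i=1+s[1:,4].argmax(); P=W[l==i]
    print(n,len(P),P[:,2].mean(),cv2.minAreaRect((P[:,:2]*1000).astype(np.float32)))
    for t,z in dict(seat=.016,thread_a=.028,die_shoe=0).items():
        for r in finder.pinpoint(p,t)[:2]: print(t,round(r['p'],2),np.round(r['position'],1),atz(p,r['position'],z))
"
```

```text
[ 34.4775  41.5705  37.6788 117.2073   6.1347   9.9205]
scene 1600 0.028253349258189512 ((497.81195068359375, 39.59498596191406), (146.73385620117188, 81.52378845214844), 72.59229278564453)
seat 0.9 [387.5 215.5] [0.4999 0.0377 0.016 ]
seat 0.3 [417.6 243.2] [0.4055 0.0614 0.016 ]
thread_a 0.98 [371.  223.9] [0.5052 0.0907 0.028 ]
thread_a 0.67 [408.  202.2] [ 0.4841 -0.0144  0.028 ]
die_shoe 0.71 [390.4 221.4] [ 0.4925  0.0345 -0.    ]
side 389 0.028338054478851522 ((462.01116943359375, 32.96910858154297), (120.35318756103516, 41.87274932861328), 88.91741943359375)
seat 0.69 [342.1 206.8] [0.4893 0.0204 0.016 ]
seat 0.18 [243.2 365.8] [0.6222 0.4878 0.016 ]
thread_a 0.59 [345.8 191. ] [ 0.4824 -0.0271  0.028 ]
thread_a 0.58 [333.4 215.5] [0.506  0.0784 0.028 ]
die_shoe 0.92 [337.7 216.2] [0.4977 0.0318 0.    ]
die_shoe 0.52 [345.8 194. ] [ 0.4816 -0.067   0.    ]
```

```bash
cat >> h.py <<'E'
from scipy.spatial.transform import Slerp
dt=np.array([-.848,0,-.53]); F=np.array([.0289,0,.0305])
def placepose(foot,phi):
    p=np.array([np.cos(np.radians(phi)),np.sin(np.radians(phi)),0]); up=np.array([0,0,1.])
    z=-.53*up+.848*p; x=-.848*up-.53*p; B=np.column_stack([x,np.cross(z,x),z])
    return np.array(foot)-B@F,B
def rows(pos,B,n):
    o=bot.get_obs(); A=rot(o['tcp_rot']); S=Slerp([0,1],R.from_matrix([A,B])); p0=np.array(o['ee_pos'])
    C=A; q=p0.copy(); off=[];tw=[]
    for i in range(1,n+1):
        N=S(i/n).as_matrix(); t=p0+(pos-p0)*i/n
        a=np.round(C.T@(t-q)*100,2); w=np.round(R.from_matrix(C.T@N).as_rotvec(),3)
        q=q+C@a/100; C=C@R.from_rotvec(w).as_matrix(); off.append(a.tolist());tw.append(w.tolist())
    for k in range(0,n,5): print(off[k:k+5],'\n  ',tw[k:k+5])
E
python3 -c "
from h import *
pos,B=placepose([.4978,.0396,.075],5); print(pos,R.from_matrix(B).as_euler('xyz',degrees=True)); rows(pos,B,15)"
```

```text
[0.48729313 0.03868077 0.1156722 ] [-180.           57.99461679 -175.        ]
[[0.58, -2.0, 0.41], [0.57, -2.0, 0.35], [0.56, -2.02, 0.31], [0.55, -2.03, 0.26], [0.52, -2.04, 0.21]] 
   [[0.005, -0.104, 0.022], [0.005, -0.104, 0.023], [0.005, -0.104, 0.022], [0.005, -0.104, 0.023], [0.006, -0.104, 0.022]]
[[0.5, -2.06, 0.18], [0.47, -2.06, 0.13], [0.43, -2.07, 0.1], [0.4, -2.08, 0.06], [0.35, -2.09, 0.04]] 
   [[0.005, -0.104, 0.023], [0.005, -0.104, 0.022], [0.005, -0.104, 0.023], [0.005, -0.104, 0.022], [0.005, -0.104, 0.023]]
[[0.31, -2.09, 0.01], [0.26, -2.1, -0.01], [0.21, -2.11, -0.02], [0.17, -2.11, -0.03], [0.11, -2.12, -0.04]] 
   [[0.005, -0.104, 0.022], [0.005, -0.104, 0.023], [0.005, -0.103, 0.022], [0.005, -0.104, 0.022], [0.006, -0.104, 0.023]]
```

move_arm:
  offset:
    - [0.58,-2.0,0.41]
    - [0.57,-2.0,0.35]
    - [0.56,-2.0,0.31]
    - [0.55,-2.0,0.26]
    - [0.52,-2.0,0.21]
  twist:
    - [0.005,-0.104,0.022]
    - [0.005,-0.104,0.023]
    - [0.005,-0.104,0.022]
    - [0.005,-0.104,0.023]
    - [0.005,-0.104,0.022]
  grip: [0.1,0.1,0.1,0.1,0.1]

```text
time: 15.15
ee_pos: [0.4746, 0.2502, 0.1199]
tcp_rot: [-176.7, -1.8, -163.0]
wrist_force: [0.2, -0.2, -2.7]
opening: 0.0219
grasp_force: 49.2
```

move_arm:
  offset:
    - [0.5,-2.06,0.18]
    - [0.47,-2.06,0.13]
    - [0.43,-2.07,0.1]
    - [0.4,-2.08,0.06]
    - [0.35,-2.09,0.04]
  twist:
    - [0.005,-0.104,0.022]
    - [0.005,-0.104,0.023]
    - [0.005,-0.104,0.022]
    - [0.005,-0.104,0.023]
    - [0.005,-0.104,0.022]
  grip: [0.1,0.1,0.1,0.1,0.1]

```text
time: 15.65
ee_pos: [0.4806, 0.1445, 0.1178]
tcp_rot: [-176.4, 28.3, -167.7]
wrist_force: [-0.1, -1.0, -1.8]
opening: 0.022
grasp_force: 49.2
```

move_arm:
  offset:
    - [0.31,-2.1,0.01]
    - [0.26,-2.1,-0.01]
    - [0.21,-2.1,-0.02]
    - [0.17,-2.1,-0.03]
    - [0.11,-2.1,-0.04]
  twist:
    - [0.005,-0.104,0.022]
    - [0.005,-0.104,0.023]
    - [0.005,-0.104,0.022]
    - [0.005,-0.104,0.023]
    - [0.005,-0.104,0.022]
  grip: [0.1,0.1,0.1,0.1,0.1]

```text
time: 16.15
ee_pos: [0.5328, 0.0454, 0.1074]
tcp_rot: [179.9, 56.7, -175.1]
wrist_force: [1.4, 0.9, -2.5]
opening: 0.0222
grasp_force: 49.3
```

```bash
python3 -c "
from h import *
np.set_printoptions(precision=4,suppress=True)
o=bot.get_obs(); A=rot(o['tcp_rot']); print(o['q'],o['ee_pos'],o['tcp_rot'],'die axis',A@dt,'foot',o['ee_pos']+A@F)
p=shot('wrist');save(p,'w5');s=shot('scene'); q=shot('side')
for p in (p,s,q):
    for t,z in dict(seat=.016,thread_a=.028).items():
        for r in finder.pinpoint(p,t)[:2]: print(t,round(r['p'],2),np.round(r['position'],1),atz(p,r['position'],z))
a=s['color'][140:300,330:480,::-1];b=q['color'][140:300,270:420,::-1]
cv2.imwrite('pics/sq.png',cv2.resize(np.hstack([a,b]),None,fx=2.6,fy=2.6,interpolation=cv2.INTER_CUBIC))
"
```

```text
[  4.7813 -48.5014 -64.4287  17.3281   0.1894  -0.0627] [0.5328 0.0454 0.1074] [ 179.9061   56.7449 -175.1044] die axis [0.0218 0.001  0.9998] foot [0.5424 0.0463 0.0665]
seat 0.68 [310.1  54.8] [0.4968 0.0415 0.016 ]
seat 0.68 [313.3 240.4] [0.7028 0.0587 0.016 ]
thread_a 0.94 [434.9 120.5] [0.5123 0.0899 0.028 ]
thread_a 0.61 [147.7  34.3] [ 0.4809 -0.0049  0.028 ]
seat 0.67 [385.3 213.9] [0.5064 0.0369 0.016 ]
thread_a 0.86 [407.6 205.6] [ 0.4787 -0.0051  0.028 ]
thread_a 0.68 [370.  222.7] [0.509  0.0893 0.028 ]
seat 0.81 [340.3 208.9] [0.4928 0.0295 0.016 ]
thread_a 0.92 [330.4 215.7] [0.5119 0.0796 0.028 ]
thread_a 0.84 [347.6 194.8] [ 0.4785 -0.0102  0.028 ]
```

View pics/sq.png

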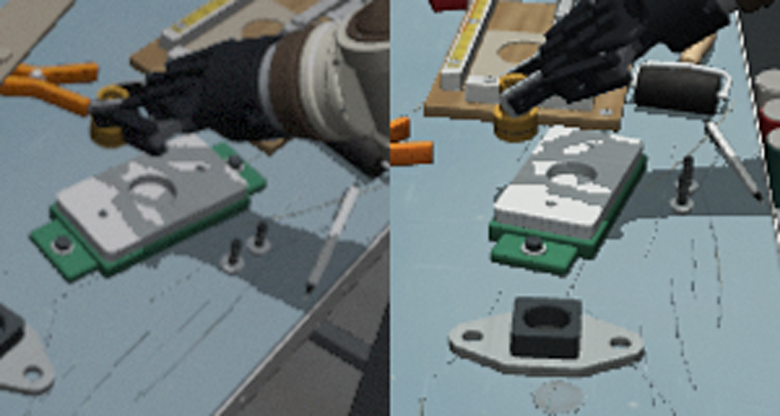

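The crops show the die held upright just beyond the seat. The arm is folded to its joint 2 and 3 limits, so the hand must come in from the side instead. I'll swing it round to the +y side of the shoe.

```bash
python3 -c "
from h import *
pos,B=placepose([.4965,.0408,.080],-72); print(pos,R.from_matrix(B).as_euler('xyz',degrees=True)); rows(pos,B,15)"
```

```text
[0.4932408  0.05083079 0.1206722 ] [180.          57.99461679 108.        ]
[[0.09, 0.05, -0.26], [0.08, 0.02, -0.26], [0.09, 0.01, -0.26], [0.09, -0.03, -0.26], [0.08, -0.04, -0.26]] 
   [[0.076, -0.001, 0.048], [0.075, -0.002, 0.049], [0.076, -0.001, 0.048], [0.075, -0.001, 0.048], [0.076, -0.001, 0.049]]
[[0.08, -0.07, -0.25], [0.08, -0.09, -0.25], [0.07, -0.12, -0.24], [0.07, -0.14, -0.23], [0.06, -0.15, -0.22]] 
   [[0.075, -0.002, 0.048], [0.076, -0.001, 0.048], [0.075, -0.001, 0.049], [0.076, -0.002, 0.048], [0.075, -0.001, 0.048]]
[[0.05, -0.18, -0.21], [0.04, -0.19, -0.2], [0.03, -0.2, -0.17], [0.02, -0.23, -0.17], [0.01, -0.23, -0.14]] 
   [[0.076, -0.001, 0.049], [0.075, -0.001, 0.048], [0.076, -0.002, 0.048], [0.075, -0.001, 0.049], [0.076, -0.001, 0.048]]
```

move_arm:
  offset:
    - [0,0,-0.1]
    - [0,0,-0.1]
    - [0,0,-0.1]
    - [0,0,-0.1]
    - [0,0,-0.1]
  twist:
    - [0.076,-0.001,0.048]
    - [0.076,-0.001,0.048]
    - [0.076,-0.001,0.048]
    - [0.076,-0.001,0.048]
    - [0.076,-0.001,0.048]
  grip: [0.1,0.1,0.1,0.1,0.1]

```text
time: 17.1
ee_pos: [0.5287, 0.0475, 0.1128]
tcp_rot: [-179.4, 57.1, 159.6]
wrist_force: [0.7, -0.5, -2.3]
opening: 0.022
grasp_force: 49.7
```

move_arm:
  offset:
    - [0.08,-0.07,-0.25]
    - [0.08,-0.09,-0.25]
    - [0.07,-0.12,-0.25]
    - [0.07,-0.14,-0.25]
    - [0.06,-0.15,-0.25]
  twist:
    - [0.076,-0.001,0.048]
    - [0.076,-0.001,0.048]
    - [0.076,-0.001,0.048]
    - [0.076,-0.001,0.048]
    - [0.076,-0.001,0.048]
  grip: [0.1,0.1,0.1,0.1,0.1]

```text
time: 17.6
ee_pos: [0.5153, 0.0495, 0.1165]
tcp_rot: [-179.1, 57.6, 134.1]
wrist_force: [-0.2, -0.4, -2.7]
opening: 0.022
grasp_force: 49.7
```

move_arm:
  offset:
    - [0.05,-0.18,-0.2]
    - [0.04,-0.2,-0.2]
    - [0.03,-0.2,-0.2]
    - [0.02,-0.2,-0.2]
    - [0.01,-0.2,-0.2]
  twist:
    - [0.076,-0.001,0.048]
    - [0.076,-0.001,0.048]
    - [0.076,-0.001,0.048]
    - [0.076,-0.001,0.048]
    - [0.076,-0.001,0.048]
  grip: [0.1,0.1,0.1,0.1,0.1]

```text
time: 18.1
ee_pos: [0.5024, 0.052, 0.1202]
tcp_rot: [-179.2, 58.1, 108.3]
wrist_force: [0.4, 0.0, -2.1]
opening: 0.022
grasp_force: 49.7
```

```bash
python3 -c "
from h import *
np.set_printoptions(precision=4,suppress=True)
o=bot.get_obs(); A=rot(o['tcp_rot']); print(o['q'],o['ee_pos'],o['tcp_rot'],'die axis',A@dt,'foot',o['ee_pos']+A@F)
pos,B=placepose([.4965,.0408,.065],-72); goto(pos,B); rows(pos,B,5)
"
```

```text
[ 31.3037  10.1793 -14.008   86.9905 -55.4462 114.6795] [0.5024 0.052  0.1202] [-179.1762   58.0668  108.3034] die axis [0.0069 0.0035 1.    ] foot [0.5053 0.0418 0.0795]
turn total [-0.01   0.001  0.003] shift after [ 1.32 -0.91  0.62] shift before [ 1.33 -0.9   0.63]
[[0.27, -0.18, 0.13], [0.26, -0.18, 0.12], [0.27, -0.18, 0.13], [0.26, -0.18, 0.12], [0.27, -0.18, 0.13]] 
   [[-0.002, 0.0, 0.001], [-0.002, 0.001, 0.0], [-0.002, -0.0, 0.001], [-0.002, 0.0, 0.0], [-0.002, 0.0, 0.001]]
```

move_arm:
  offset:
    - [0.7,-0.45,0.4]
    - [0.7,-0.45,0.4]
    - [0.8,0,0.45]
    - [0.8,0,0.45]
    - [0,0,0]
  twist:
    - [-0.01,0.001,0.003]
    - [0,0,0]
    - [0,0,0]
    - [0,0,0]
    - [0,0,0]
  grip: [0.1,0.1,0.1,0.1,0.1]

```text
time: 18.6
ee_pos: [0.492, 0.0489, 0.0843]
tcp_rot: [-179.8, 58.0, 108.3]
wrist_force: [0.7, 0.6, -1.6]
opening: 0.0222
grasp_force: 49.8
```

```bash
python3 -c "
from h import *
np.set_printoptions(precision=4,suppress=True)
o=bot.get_obs(); A=rot(o['tcp_rot']); print(o['ee_pos'],o['tcp_rot'],'die axis',A@dt,'foot',o['ee_pos']+A@F)
w=shot('wrist');s=shot('scene')
for p in (w,s):
    for t,z in dict(seat=.016,thread_a=.028,punch_die=.045,die_shank=.077).items():
        for r in finder.pinpoint(p,t)[:2]: print(t,round(r['p'],2),np.round(r['position'],1),atz(p,r['position'],z))
a=cv2.resize(s['color'][160:280,320:450,::-1],(520,480),interpolation=cv2.INTER_CUBIC)
b=cv2.resize(w['color'][:,60:580,::-1],(280,258)); c=np.zeros((480,280,3),np.uint8); c[:258]=b
cv2.imwrite('pics/sq2.png',np.hstack([a,c]))
"
```

```text
[0.492  0.0489 0.0843] [-179.8106   57.9994  108.3358] die axis [0.0016 0.0006 1.    ] foot [0.4952 0.0388 0.0436]
seat 0.65 [324.4 176.1] [0.4976 0.0423 0.016 ]
thread_a 0.91 [415.1 151.8] [0.5109 0.0907 0.028 ]
thread_a 0.65 [270.3 230. ] [ 0.4835 -0.0026  0.028 ]
punch_die 0.63 [314.2 239.6] [0.493  0.0425 0.045 ]
die_shank 0.69 [316.7 316.8] [0.4897 0.0557 0.077 ]
seat 0.67 [385.  215.2] [0.5045 0.0405 0.016 ]
thread_a 0.93 [406.5 204.6] [ 0.4823 -0.0061  0.028 ]
punch_die 0.24 [186.9 339.4] [0.5675 0.5265 0.045 ]
die_shank 0.41 [392.9 200. ] [0.4869 0.0463 0.077 ]
```

View pics/sq2.png

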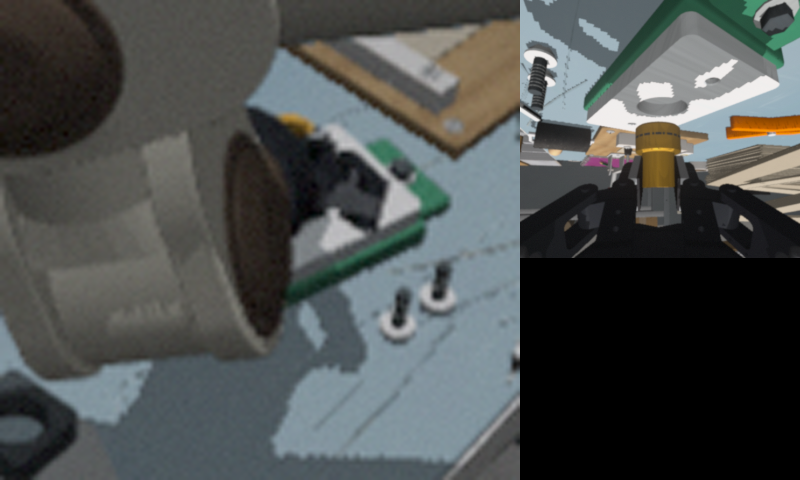

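The left crop shows the hand over the shoe and clear of the bolts. In the wrist crop the die sits just short of the seat hole at (665,103). I'll nudge it about 3 mm to centre and lower it.

```bash
python3 -c "
from h import *
pos,B=placepose([.4972,.0415,.030],-72); goto(pos,B)
pos,B=placepose([.4972,.0415,.017],-72); goto(pos,B)
"
```

```text
turn total [0.001 0.    0.002] shift after [1.34 0.18 0.62] shift before [1.34 0.18 0.62]
turn total [0.001 0.    0.002] shift after [2.44 0.18 1.3 ] shift before [2.44 0.18 1.3 ]
```

move_arm:
  offset:
    - [0,0.18,-0.1]
    - [0.6,0,0.35]
    - [0.5,0,0.3]
    - [0,0,0]
    - [0,0,0]
  twist:
    - [0,0,0]
    - [0,0,0]
    - [0,0,0]
    - [0,0,0]
    - [0,0,0]
  grip: [0.1,0.1,0.1,0.1,0.1]

```text
time: 19.6
ee_pos: [0.4939, 0.0507, 0.0726]
tcp_rot: [-179.8, 58.0, 108.3]
wrist_force: [-0.7, 0.6, -1.2]
opening: 0.0222
grasp_force: 49.8
```

```bash
python3 -c "
from h import *
np.set_printoptions(precision=4,suppress=True)
o=bot.get_obs(); A=rot(o['tcp_rot']); print(o['ee_pos'],o['tcp_rot'],o['wrist_force'],'foot',o['ee_pos']+A@F)
pos,B=placepose([.4972,.0415,.017],-72); goto(pos,B)
w=shot('wrist');save(w,'w7');print(w['cx'])
for t,z in dict(seat=.016,thread_a=.028,punch_die=.030,die_shank=.062).items():
        for r in finder.pinpoint(w,t)[:2]: print(t,round(r['p'],2),np.round(r['position'],1),atz(w,r['position'],z))
cv2.imwrite('pics/w7c.png',cv2.resize(w['color'][60:380,180:500,::-1],None,fx=1.8,fy=1.8))
"
```

```text
[0.4939 0.0507 0.0726] [-179.7698   58.0281  108.3309] [-0.6719  0.6251 -1.187 ] foot [0.4971 0.0407 0.0319]
turn total [0.001 0.001 0.003] shift after [1.3  0.03 0.73] shift before [1.3  0.03 0.73]
316.86350107368764
seat 0.93 [314.9 203.5] [0.4963 0.0407 0.016 ]
thread_a 0.95 [406.3 186.1] [0.5094 0.0914 0.028 ]
thread_a 0.9 [264.3 252.7] [ 0.4831 -0.0033  0.028 ]
punch_die 0.85 [313.6 238.6] [0.4975 0.0352 0.03  ]
die_shank 0.55 [314.4 315.9] [0.501  0.0257 0.062 ]
```

View pics/w7c.png

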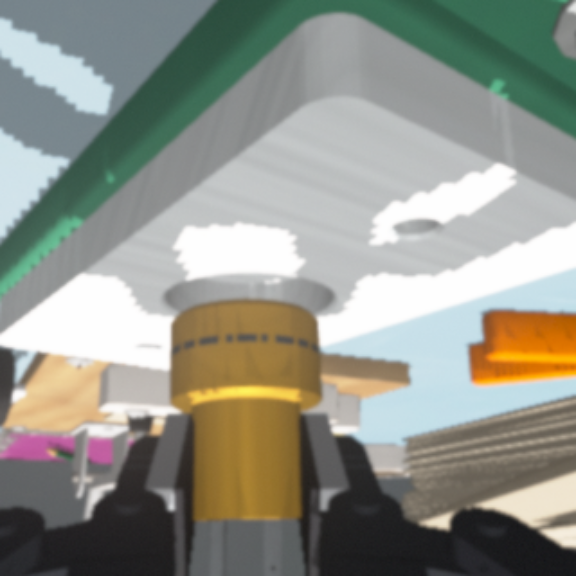

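The wrist crop shows the die's foot at (246,305) lined up sideways with the seat hole at (248,290). I'll lower it while watching the force.

move_arm:
  offset:
    - [0.3,0.03,0.17]
    - [0.3,0,0.17]
    - [0,0,0]
    - [0.25,0,0.15]
    - [0,0,0]
  twist:
    - [0,0,0]
    - [0,0,0]
    - [0,0,0]
    - [0,0,0]
    - [0,0,0]
  grip: [0.1,0.1,0.1,0.1,0.1]

```text
time: 20.35
ee_pos: [0.4941, 0.0512, 0.0627]
tcp_rot: [-179.8, 58.0, 108.3]
wrist_force: [-0.8, -0.3, -2.0]
opening: 0.022
grasp_force: 49.8
```

move_arm:
  offset:
    - [0.2,0,0.12]
    - [0,0,0]
    - [0.16,0,0.1]
    - [0,0,0]
    - [0,0,0]
  twist:
    - [0,0,0]
    - [0,0,0]
    - [0,0,0]
    - [0,0,0]
    - [0,0,0]
  grip: [0.1,0.1,0.1,0.1,0.1]

```text
time: 20.85
ee_pos: [0.4942, 0.0513, 0.0589]
tcp_rot: [-179.9, 58.0, 108.3]
wrist_force: [-0.2, 0.2, -1.7]
opening: 0.0219
grasp_force: 49.8
```

move_arm:
  offset:
    - [0.08,0,0.05]
    - [0,0,0]
    - [0.08,0,0.05]
    - [0,0,0]
    - [0,0,0]
  twist:
    - [0,0,0]
    - [0,0,0]
    - [0,0,0]
    - [0,0,0]
    - [0,0,0]
  grip: [0.1,0.1,0.1,0.1,0.1]

```text
time: 21.35
ee_pos: [0.4942, 0.0513, 0.057]
tcp_rot: [-179.9, 58.0, 108.3]
wrist_force: [0.1, 1.0, -2.5]
opening: 0.0221
grasp_force: 49.8
```

move_arm:
  offset:
    - [0.07,0,0.04]
    - [0,0,0]
    - [0,0,0]
    - [0,0,0]
    - [0,0,0]
  twist:
    - [0,0,0]
    - [0,0,0]
    - [0,0,0]
    - [0,0,0]
    - [0,0,0]
  grip: [0.1,0.1,0.3,0.4,0.5]

```text
time: 21.85
ee_pos: [0.4943, 0.0514, 0.0562]
tcp_rot: [-179.9, 58.0, 108.2]
wrist_force: [0.2, 0.1, -0.2]
opening: 0.0425
grasp_force: 0.0
```

move_arm:
  offset:
    - [0,0,0]
    - [0,0,-1]
    - [0,0,-2]
    - [0,0,-3]
    - [0,0,0]
  twist:
    - [0,0,0]
    - [0,0,0]
    - [0,0,0]
    - [0,0,0]
    - [0,0,0]
  grip: [0.5,0.5,0.6,0.8,0.9]

```text
time: 22.35
ee_pos: [0.4789, 0.1019, 0.0894]
tcp_rot: [179.9, 58.0, 108.2]
wrist_force: [-0.2, 0.4, -0.1]
opening: 0.0764
grasp_force: 0.0
```

```bash
python3 -c "
from h import *
np.set_printoptions(precision=4,suppress=True)
o=bot.get_obs(); print(o['q'],o['ee_pos'],o['tcp_rot'])
w=shot('wrist'); s=shot('scene')
for p in (w,s):
    for t,z in dict(punch_die=.016,die_shank=.048).items():
        for r in finder.pinpoint(p,t)[:1]: print(t,round(r['p'],2),np.round(r['position'],1),atz(p,r['position'],z))
W=cloud(s); m=(abs(W[...,0]-.497)<.03)&(abs(W[...,1]-.041)<.03)&(W[...,2]<.075)&(s['color'][...,0].astype(int)-s['color'][...,2]>50)
P=W[m];print(len(P), P.max(0) if len(P) else '')
cv2.imwrite('pics/w8.png',cv2.resize(w['color'][:,:,::-1],None,fx=.9,fy=.9))
"
```

```text
[ 37.4926  14.7154 -13.0515  89.9928 -53.191  123.3755] [0.4789 0.1019 0.0894] [179.9129  57.9815 108.1739]
punch_die 0.6 [311.6 211.6] [0.4963 0.0399 0.016 ]
die_shank 0.97 [311.9 266.2] [0.4968 0.0389 0.048 ]
punch_die 0.59 [389.3 218.4] [0.4918 0.0422 0.016 ]
die_shank 0.75 [388.1 207.1] [0.4973 0.0441 0.048 ]
99 [0.5123 0.0528 0.0623]
```

View pics/w8.png

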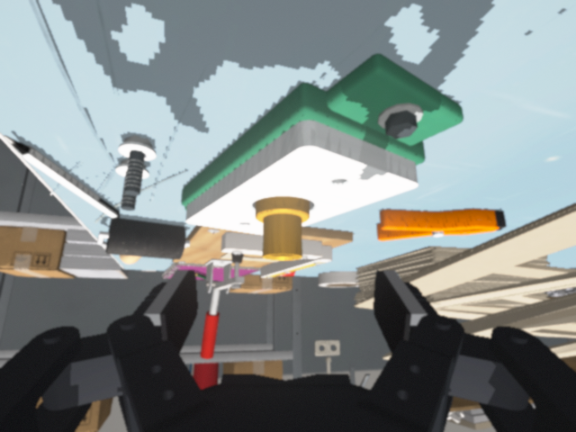

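The wrist view shows the die upright and sunk in the seat at (282,228), and both bolts standing. I'll move above the plate.

```bash
python3 -c "
from h import *
rows(np.array([.53,.235,.17]),rot([180,0,183]),15)"
```

```text
[[-0.07, 0.61, -0.93], [-0.06, 0.64, -0.91], [-0.07, 0.68, -0.88], [-0.07, 0.71, -0.86], [-0.08, 0.74, -0.83]] 
   [[-0.044, 0.057, -0.079], [-0.044, 0.057, -0.079], [-0.044, 0.058, -0.079], [-0.044, 0.057, -0.079], [-0.044, 0.057, -0.079]]
[[-0.09, 0.78, -0.8], [-0.11, 0.79, -0.77], [-0.13, 0.82, -0.74], [-0.16, 0.85, -0.72], [-0.18, 0.86, -0.68]] 
   [[-0.044, 0.057, -0.08], [-0.044, 0.058, -0.079], [-0.044, 0.057, -0.079], [-0.044, 0.057, -0.079], [-0.044, 0.057, -0.079]]
[[-0.21, 0.87, -0.66], [-0.25, 0.89, -0.64], [-0.27, 0.89, -0.61], [-0.32, 0.89, -0.59], [-0.35, 0.89, -0.56]] 
   [[-0.044, 0.057, -0.079], [-0.044, 0.058, -0.079], [-0.044, 0.057, -0.079], [-0.044, 0.057, -0.079], [-0.044, 0.057, -0.079]]
```

move_arm:
  offset:
    - [-0.07,0.6,-0.95]
    - [-0.07,0.65,-0.9]
    - [-0.07,0.7,-0.9]
    - [-0.07,0.7,-0.85]
    - [-0.08,0.75,-0.85]
  twist:
    - [-0.044,0.057,-0.079]
    - [-0.044,0.057,-0.079]
    - [-0.044,0.057,-0.079]
    - [-0.044,0.057,-0.079]
    - [-0.044,0.057,-0.079]
  grip: [1,1,1,1,1]

```text
time: 23.15
ee_pos: [0.4957, 0.1451, 0.116]
tcp_rot: [-168.6, 38.8, 139.9]
wrist_force: [0.0, -0.3, 0.0]
opening: 0.0852
grasp_force: 0.0
```

move_arm:
  offset:
    - [-0.1,0.78,-0.8]
    - [-0.1,0.8,-0.77]
    - [-0.13,0.82,-0.75]
    - [-0.16,0.85,-0.72]
    - [-0.18,0.86,-0.7]
  twist:
    - [-0.044,0.057,-0.079]
    - [-0.044,0.057,-0.079]
    - [-0.044,0.057,-0.079]
    - [-0.044,0.057,-0.079]
    - [-0.044,0.057,-0.079]
  grip: [1,1,1,1,1]

```text
time: 23.65
ee_pos: [0.5129, 0.1906, 0.1438]
tcp_rot: [-170.7, 18.4, 161.8]
wrist_force: [0.0, -0.4, 0.9]
opening: 0.0854
grasp_force: 0.0
```

move_arm:
  offset:
    - [-0.2,0.87,-0.65]
    - [-0.25,0.88,-0.64]
    - [-0.27,0.9,-0.6]
    - [-0.32,0.9,-0.6]
    - [-0.35,0.9,-0.55]
  twist:
    - [-0.044,0.057,-0.079]
    - [-0.044,0.057,-0.079]
    - [-0.044,0.057,-0.079]
    - [-0.044,0.057,-0.079]
    - [-0.044,0.057,-0.079]
  grip: [1,1,1,1,1]

```text
time: 24.15
ee_pos: [0.5301, 0.236, 0.1711]
tcp_rot: [179.9, 0.1, -176.9]
wrist_force: [-0.6, 0.4, 0.1]
opening: 0.0856
grasp_force: 0.0
```

```bash
python3 -c "
from h import *
np.set_printoptions(precision=4,suppress=True)
o=bot.get_obs(); print(o['q'],o['ee_pos'],o['tcp_rot'])
w=shot('wrist'); save(w,'w9')
for t,z in dict(hub=.017,plate_hole_a=.008,hold_down_plate=0).items():
    for r in finder.pinpoint(w,t)[:2]: print(t,round(r['p'],2),np.round(r['position'],1),atz(w,r['position'],z))
W=cloud(w); m=(W[...,2]>.021)&(W[...,2]<.031)&(abs(W[...,0]-.508)<.05)&(abs(W[...,1]-.243)<.05)&(w['color'].max(-1)<110)
P=W[m]; print(len(P),P[:,2].mean(),cv2.minAreaRect((P[:,:2]*1000).astype(np.float32)))
"
```

```text
[23.9983  8.1171  4.4121 86.1674  0.0076 20.8635] [0.5301 0.236  0.1711] [ 179.9474    0.1165 -176.8652]
plate_hole_a 0.96 [325.6 132.8] [0.4589 0.2397 0.008 ]
plate_hole_a 0.95 [315.1 260.7] [0.5561 0.2374 0.008 ]
hold_down_plate 0.61 [ 61.  168.6] [0.4959 0.0414 0.    ]
2080 0.025133881539102697 ((510.3529052734375, 238.0743865966797), (45.7608642578125, 46.44058609008789), 88.34425354003906)
```

```bash
python3 -c "
from h import *
goto([.509,.2383,.07],[180,0,178.5]);goto([.509,.2383,.029],[180,0,178.5])"
```

```text
turn total [-0.003  0.004  0.076] shift after [ 2.12  0.21 10.  ] shift before [2.13 0.4  9.99]
turn total [-0.003  0.004  0.076] shift after [ 2.12  0.21 14.1 ] shift before [ 2.15  0.41 14.09]
```

move_arm:
  offset:
    - [0,0,0]
    - [1.06,0.1,3.3]
    - [1.06,0.1,3.3]
    - [0,0,3.4]
    - [0,0,0]
  twist:
    - [-0.003,0.004,0.076]
    - [0,0,0]
    - [0,0,0]
    - [0,0,0]
    - [0,0,0]
  grip: [1,1,1,1,1]

```text
time: 24.85
ee_pos: [0.5054, 0.2378, 0.0661]
tcp_rot: [-179.9, -0.3, 178.6]
wrist_force: [-1.2, -0.1, -0.2]
opening: 0.0853
grasp_force: 0.0
```

```bash
python3 -c "
from h import *
np.set_printoptions(precision=4,suppress=True)
goto([.509,.2383,.029],[180,0,178.5])
w=shot('wrist')
for t,z in dict(hub=.017,plate_hole_a=.008).items():
    for r in finder.pinpoint(w,t)[:2]: print(t,round(r['p'],2),np.round(r['position'],1),atz(w,r['position'],z))
W=cloud(w); m=(W[...,2]>.021)&(W[...,2]<.031)&(abs(W[...,0]-.508)<.04)&(abs(W[...,1]-.24)<.035)&(w['color'].max(-1)<110)
P=W[m]; print(len(P),P[:,2].mean(),cv2.minAreaRect((P[:,:2]*1000).astype(np.float32)))
"
```

```text
turn total [-0.002 -0.006  0.002] shift after [-0.35  0.06  3.71] shift before [-0.38  0.07  3.71]
plate_hole_a 0.83 [317.5 186.3] [0.4585 0.2403 0.008 ]
plate_hole_a 0.76 [315.8 364.5] [0.554  0.2371 0.008 ]
6228 0.02507158072497905 ((510.23004150390625, 238.21763610839844), (46.03866195678711, 47.190372467041016), 88.6648941040039)
```

move_arm:
  offset:
    - [-0.3,0,1.5]
    - [0,0,1.5]
    - [0,0,0.5]
    - [0,0,0]
    - [0,0,0]
  twist:
    - [0,-0.005,0]
    - [0,0,0]
    - [0,0,0]
    - [0,0,0]
    - [0,0,0]
  grip: [0.85,0.85,0.8,0.8,0.8]

```text
time: 25.5
ee_pos: [0.512, 0.2393, 0.0364]
tcp_rot: [179.9, 0.3, 178.6]
wrist_force: [-0.2, -0.1, 0.1]
opening: 0.068
grasp_force: 0.0
```

```bash
python3 -c "
from h import *
o=bot.get_obs(); print(o['wrist_force'],o['opening'],o['ee_pos'])
goto([.5085,.2385,.029],[180,0,178.5])"
```

```text
[-0.20878687 -0.05431312  0.09584844] 0.06800483697374014 [0.5119953  0.23927484 0.03637231]
turn total [0.002 0.005 0.002] shift after [ 0.35 -0.09  0.74] shift before [ 0.35 -0.09  0.74]
```

move_arm:
  offset:
    - [0.3,-0.08,0.4]
    - [0,0,0.3]
    - [0,0,0]
    - [0,0,0]
    - [0,0,0]
  twist:
    - [0,0.004,0.002]
    - [0,0,0]
    - [0,0,0]
    - [0,0,0]
    - [0,0,0]
  grip: [0.8,0.8,0.6,0.4,0.4]
  force: 70

```text
time: 26.0
ee_pos: [0.5089, 0.2385, 0.0291]
tcp_rot: [179.9, 0.1, 178.5]
wrist_force: [-0.6, 0.8, 1.9]
opening: 0.0444
grasp_force: 73.2
```

move_arm:
  offset:
    - [0,0,0]
    - [0,0,0]
    - [0,0,0]
    - [0,0,0]
    - [0,0,0]
  twist:
    - [0,0,0]
    - [0,0,0]
    - [0,0,0]
    - [0,0,0]
    - [0,0,0]
  grip: [0.4,0.4,0.4,0.4,0.4]

```text
time: 26.5
ee_pos: [0.509, 0.2386, 0.0291]
tcp_rot: [179.9, 0.1, 178.5]
wrist_force: [-1.1, -0.4, 5.7]
opening: 0.0448
grasp_force: 73.2
```

move_arm:
  offset:
    - [0,0,-1]
    - [0,0,-3]
    - [0,0,-4]
    - [0,0,-3]
    - [0,0,0]
  twist:
    - [0,0,0]
    - [0,0,0]
    - [0,0,0]
    - [0,0,0]
    - [0,0,0]
  grip: [0.4,0.4,0.4,0.4,0.4]

```text
time: 27.0
ee_pos: [0.5103, 0.239, 0.1435]
tcp_rot: [179.7, 0.4, 178.5]
wrist_force: [0.5, -0.1, -2.4]
opening: 0.0446
grasp_force: 72.6
```

```bash
python3 -c "
from h import *
o=bot.get_obs(); print(o['wrist_force'],o['opening'],o['ee_pos'],o['tcp_rot'])
rows(np.array([.497,.041,.14]),rot([180,0,252.6]),10)"
```

```text
[ 0.49480316 -0.11455695 -2.42137975] 0.044566880713464624 [0.51027317 0.23900501 0.14354707] [179.71766447   0.35812814 178.53407264]
[[0.08, -1.98, 0.03], [0.34, -1.96, 0.02], [0.59, -1.89, 0.03], [0.82, -1.81, 0.02], [1.05, -1.68, 0.03]] 
   [[0.0, 0.001, -0.129], [0.0, 0.001, -0.13], [0.0, 0.001, -0.129], [0.0, 0.0, -0.129], [0.0, 0.001, -0.129]]
[[1.26, -1.54, 0.03], [1.45, -1.35, 0.03], [1.61, -1.16, 0.03], [1.75, -0.95, 0.03], [1.85, -0.71, 0.03]] 
   [[0.0, 0.001, -0.13], [0.0, 0.001, -0.129], [0.0, 0.001, -0.129], [0.0, 0.001, -0.129], [0.0, 0.001, -0.13]]
```

move_arm:
  offset:
    - [0.08,-1.98,0]
    - [0.34,-1.95,0]
    - [0.6,-1.9,0]
    - [0.8,-1.8,0]
    - [1.05,-1.7,0]
  twist:
    - [0,0,-0.129]
    - [0,0,-0.13]
    - [0,0,-0.129]
    - [0,0,-0.129]
    - [0,0,-0.13]
  grip: [0.4,0.4,0.4,0.4,0.4]

```text
time: 27.5
ee_pos: [0.5016, 0.1384, 0.1372]
tcp_rot: [179.9, -0.0, -144.1]
wrist_force: [1.1, -0.6, -3.3]
opening: 0.0441
grasp_force: 72.5
```

move_arm:
  offset:
    - [1.26,-1.54,0]
    - [1.45,-1.35,0]
    - [1.6,-1.15,0]
    - [1.75,-0.95,0]
    - [1.85,-0.7,0]
  twist:
    - [0,0,-0.129]
    - [0,0,-0.13]
    - [0,0,-0.129]
    - [0,0,-0.129]
    - [0,0,-0.13]
  grip: [0.4,0.4,0.4,0.4,0.4]

```text
time: 28.0
ee_pos: [0.4949, 0.0396, 0.1371]
tcp_rot: [179.9, 0.1, -107.0]
wrist_force: [0.1, -0.1, -2.8]
opening: 0.044
grasp_force: 72.5
```

move_arm:
  offset:
    - [0,0,0]
    - [0,0,0]
    - [0,0,0]
  twist:
    - [0,0,0]
    - [0,0,0]
    - [0,0,0]
  grip: [0.4,0.4,0.4]

```text
time: 28.3
ee_pos: [0.4954, 0.0409, 0.1378]
tcp_rot: [179.9, 0.1, -107.4]
wrist_force: [0.4, -0.4, -2.6]
opening: 0.0447
grasp_force: 72.5
```

```bash
python3 -c "
from h import *
np.set_printoptions(precision=4,suppress=True)
o=bot.get_obs(); print(o['wrist_force'],o['opening'],o['ee_pos'],o['tcp_rot'],o['q'])
zu=o['ee_pos'][2]-.0291
A=rot(o['tcp_rot'])
for n in ['wrist','scene','side']:
    p=shot(n); save(p,n+'10')
    for t,z in dict(plate_hole_a=zu+.008,thread_a=.028,hub=zu+.017).items():
        for r in finder.pinpoint(p,t)[:2]:
            w=atz(p,r['position'],z); print(n,t,round(r['p'],2),np.round(r['position'],1),w,'tool mm',np.round(A.T@(w-o['ee_pos'])*1000,1))
"
```

```text
[ 0.4404 -0.3994 -2.5847] 0.04466882363767645 [0.4954 0.0409 0.1378] [ 179.9482    0.114  -107.4273] [  4.6496  -2.9734 -10.7485  82.23     0.1252 -67.9231]
wrist plate_hole_a 0.96 [318.5 190.4] [ 0.4796 -0.005   0.1167] tool mm [48.6  1.3 21. ]
wrist plate_hole_a 0.8 [315.8 405.2] [0.509  0.0853 0.1167] tool mm [-46.4   0.3  21.2]
wrist thread_a 0.83 [313.6 170. ] [ 0.4822 -0.0054  0.028 ] tool mm [ 48.3  -1.3 109.7]
wrist thread_a 0.58 [313.7 318. ] [0.5116 0.0878 0.028 ] tool mm [-49.4  -1.5 109.9]
scene plate_hole_a 0.85 [374.1 192.7] [0.5058 0.09   0.1167] tool mm [-49.9   4.8  21.2]
scene plate_hole_a 0.82 [413.3 176. ] [ 0.4757 -0.002   0.1167] tool mm [46.8  5.9 21. ]
scene thread_a 0.9 [407.5 204.5] [ 0.4808 -0.0078  0.028 ] tool mm [ 51.   -0.8 109.7]
scene thread_a 0.72 [368.3 222.7] [0.5117 0.0916 0.028 ] tool mm [-53.1  -0.4 109.9]
scene hub 0.71 [390.3 177.5] [0.503  0.0414 0.1257] tool mm [-2.7 -7.1 12.1]
side plate_hole_a 0.96 [352.5 159. ] [0.472  0.0064 0.1167] tool mm [39.9 12.  21. ]
side plate_hole_a 0.67 [335.4 184.2] [0.5036 0.1188 0.1167] tool mm [-76.8  15.5  21.3]
side thread_a 0.85 [327.7 216.8] [0.517  0.0843 0.028 ] tool mm [-47.7  -7.7 109.9]
side thread_a 0.81 [342.8 191.8] [ 0.4887 -0.023   0.028 ] tool mm [ 63.2 -12.8 109.7]
side hub 0.64 [338.  160.1] [0.5005 0.0334 0.1257] tool mm [ 5.6 -7.1 12.1]
```

move_arm:
  offset:
    - [-0.16,-0.18,1.0]
    - [0,0,1.7]
    - [0,0,1.5]
    - [0,0,0]
    - [0,0,0]
  twist:
    - [0,0,0]
    - [0,0,0]
    - [0,0,0]
    - [0,0,0]
    - [0,0,0]
  grip: [0.4,0.4,0.4,0.4,0.4]

```text
time: 29.4
ee_pos: [0.4976, 0.0414, 0.096]
tcp_rot: [179.9, 0.1, -107.3]
wrist_force: [0.3, -0.3, -2.2]
opening: 0.0445
grasp_force: 72.4
```

```bash
cat > m.py <<'E'
from h import *
np.set_printoptions(precision=4,suppress=True)
o=bot.get_obs(); print(o['wrist_force'],o['opening'],o['ee_pos'],o['tcp_rot'])
zu=o['ee_pos'][2]-.0291; A=rot(o['tcp_rot'])
p=shot('wrist'); save(p,'w11')
for t,z in dict(plate_hole_a=zu+.008,thread_a=.028,punch_die=.016,die_shank=.048).items():
    for r in finder.pinpoint(p,t)[:2]:
        w=atz(p,r['position'],z); print(t,round(r['p'],2),np.round(r['position'],1),w,'tool mm',np.round(A.T@(w-o['ee_pos'])*1000,1))
E
python3 m.py
```

```text
[ 0.25   -0.3258 -2.2057] 0.04448447742739348 [0.4976 0.0414 0.096 ] [ 179.9482    0.0984 -107.3264]
plate_hole_a 0.86 [316.4 189.5] [ 0.4825 -0.005   0.0749] tool mm [48.9  0.5 21. ]
plate_hole_a 0.62 [317.6 402.4] [0.5099 0.0847 0.0749] tool mm [-44.9   1.1  21.2]
thread_a 0.8 [315.6 352.2] [0.5122 0.0885 0.028 ] tool mm [-49.2  -0.   68.1]
thread_a 0.71 [316.5 172.4] [ 0.4819 -0.0068  0.028 ] tool mm [50.8  0.5 67.9]
punch_die 0.7 [317.  306.7] [0.5048 0.0675 0.016 ] tool mm [-26.9   0.7  80.1]
die_shank 0.64 [318.5 284.5] [0.4961 0.0421 0.048 ] tool mm [-0.1  1.5 48. ]
```

View pics/w11.png

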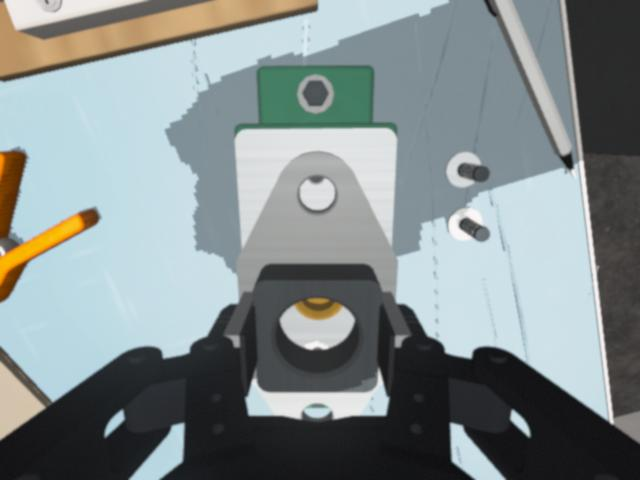

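The view shows plate and shoe aligned: the hole at (317,193) is over the thread, the die top shows in the bore at (317,305), and the bolts are clear at (468,170) and (470,225). I'll lower it to the holding height.

move_arm:
  offset:
    - [-0.07,-0.05,0.8]
    - [0,0,1.0]
    - [0,0,0.6]
    - [0,0,0.4]
    - [0,0,0]
  twist:
    - [0,0,0]
    - [0,0,0]
    - [0,0,0]
    - [0,0,0]
    - [0,0,0]
  grip: [0.4,0.4,0.4,0.4,0.4]

```text
time: 30.15
ee_pos: [0.498, 0.042, 0.0674]
tcp_rot: [179.9, 0.1, -107.3]
wrist_force: [-0.0, 0.4, -3.0]
opening: 0.0444
grasp_force: 73.2
```

move_arm:
  offset:
    - [0,0,0]
    - [0,0,0]
    - [0,0,0]
  twist:
    - [0,0,0]
    - [0,0,0]
    - [0,0,0]
  grip: [0.4,0.4,0.4]

```text
time: 30.45
ee_pos: [0.4987, 0.042, 0.0687]
tcp_rot: [-180.0, 0.1, -107.3]
wrist_force: [0.1, -0.1, -3.2]
opening: 0.0443
grasp_force: 73.2
```

```bash
python3 m.py; python3 - <<'E'
from h import *
p=shot('side'); s=shot('scene')
# plate top height from depth, points on the light plate away from the hub
for q in (p,s):
    W=cloud(q); d=np.array([.301,.954]); c=np.array([.497,.042])
    L=(W[...,:2]-c)@d; X=(W[...,:2]-c)@np.array([d[1],-d[0]])
    for side in(1,-1):
        m=(abs(L*side-.036)<.006)&(abs(X)<.015)&(W[...,2]>.035)&(W[...,2]<.06); print('plate top z',side,m.sum(),np.median(W[m][:,2]) if m.any() else None)
E
```

```text
[ 0.1235 -0.0601 -3.2181] 0.0443306397325918 [0.4987 0.042  0.0687] [-179.9788    0.1279 -107.3273]
plate_hole_a 0.95 [314.8 190.4] [ 0.4843 -0.0043  0.0476] tool mm [48.6 -0.1 21. ]
plate_hole_a 0.83 [316.  406.3] [0.5123 0.087  0.0476] tool mm [-47.    0.4  21.2]
thread_a 0.85 [319.1 175.4] [ 0.4816 -0.0072  0.028 ] tool mm [52.1  1.6 40.6]
punch_die 0.55 [316.8 177.7] [ 0.4832 -0.0053  0.016 ] tool mm [49.9  0.6 52.6]
die_shank 0.62 [318.7 309. ] [0.4972 0.0422 0.048 ] tool mm [ 0.4  1.5 20.7]
plate top z 1 55 0.04782758379202623
plate top z -1 0 None
plate top z 1 58 0.0482178393452784
plate top z -1 3 0.04659840594298248
```

move_arm:
  offset:
    - [0,0.12,0.15]
    - [0,0,0.12]
    - [0,0,0]
    - [0,0,0]
    - [0,0,0]
  twist:
    - [0,0,0]
    - [0,0,0]
    - [0,0,0]
    - [0,0,0]
    - [0,0,0]
  grip: [0.4,0.4,0.4,0.4,0.4]

```text
time: 31.3
ee_pos: [0.4974, 0.0424, 0.0657]
tcp_rot: [180.0, 0.1, -107.3]
wrist_force: [-0.9, 0.3, -2.6]
opening: 0.0442
grasp_force: 73.2
```

```bash
python3 m.py; python3 - <<'E'
from h import *
s=shot('scene'); W=cloud(s); d=np.array([.301,.954]); c=np.array([.497,.042])
L=(W[...,:2]-c)@d; X=(W[...,:2]-c)@np.array([d[1],-d[0]])
m=(abs(L-.036)<.006)&(abs(X)<.015)&(W[...,2]>.03)&(W[...,2]<.06); print('plate top z',m.sum(),np.median(W[m][:,2]))
for t,z in dict(plate_hole_a=.045,thread_a=.028).items():
    for r in finder.pinpoint(s,t)[:2]: print(t,round(r['p'],2),r['position'],atz(s,r['position'],z))
# shoe face outline from the wrist picture: two long edges and plate's far lobe
E
```

```text
[-0.9174  0.2936 -2.5766] 0.04421184605757086 [0.4974 0.0424 0.0657] [ 179.9985    0.1197 -107.3224]
plate_hole_a 0.78 [315.4 403.6] [0.5109 0.086  0.0446] tool mm [-45.6   0.1  21.2]
plate_hole_a 0.73 [317.  189.3] [ 0.4821 -0.0041  0.0446] tool mm [49.   0.8 21. ]
thread_a 0.77 [310.9 177.5] [ 0.4837 -0.0073  0.028 ] tool mm [51.6 -1.8 37.6]
die_shank 0.71 [316.1 315.2] [0.4973 0.0434 0.048 ] tool mm [-0.9  0.4 17.7]
plate top z 59 0.04523184486570808
plate_hole_a 0.95 [368.0, 216.1] [0.51472328 0.09052707 0.045     ]
plate_hole_a 0.79 [408.0, 204.3] [0.4719759  0.00671252 0.045     ]
thread_a 0.94 [405.6, 205.8] [ 0.48162821 -0.00172799  0.028     ]
thread_a 0.93 [367.6, 222.9] [0.51241985 0.09306985 0.028     ]
```

```bash
python3 - <<'E'
from h import *
g=cv2.cvtColor(cv2.imread('pics/w11.png'),cv2.COLOR_BGR2GRAY)
print('cols 290.. rows 166..'); 
for v in range(166,214,2): print(v,' '.join('%3d'%x for x in g[v,294:342:2]))
o=bot.get_obs(); p=shot('wrist'); A=rot(o['tcp_rot']); print((p['T'][:3,3]-o['ee_pos'])@A)
E
```

```text
cols 290.. rows 166..
166 181 181 180 181 181 179 180 180 179 180 179 180 180 180 179 180 180 180 179 180 179 179 180 180
168 178 178 180 178 179 178 179 177 178 178 177 178 178 178 177 178 178 179 178 178 178 176 178 177
170 177 176 175 177 177 176 176 176 176 176 176 176 175 176 175 176 176 177 177 176 176 175 176 176
172 173 175 174 175 173 174 175 175 174 174 173 174 172 174 172 173 174 173 173 174 174 174 174 174
174 173 173 173 173 173 174 173 172 167 163 156 150 150 156 162 168 172 173 173 173 173 172 173 173
176 174 173 174 173 173 173 167 149 134 122 115 112 112 116 122 136 149 164 172 172 173 174 172 173
178 173 174 174 174 172 159 137 115 104  98  97  95  96  96  98 126 149 150 163 171 173 174 173 173
180 174 175 173 173 160 137 109  98  95  94  94  94  94  94  96 137 193 200 158 162 172 173 174 175
182 175 175 175 161 150 154 116  94  93  93  93  93  93  93  97 146 208 226 202 157 162 175 174 174
184 177 178 172 153 193 195 142  99  94  94  94  93  93  94 112 170 222 231 229 197 152 172 177 177
186 179 178 163 181 224 220 179 129  99  94  94  94  95 108 152 202 229 231 23
[... 659 characters left out ...]
25 226 226 226 226 225 226 226 226 225 225 195 122 134 167 172
202 173 170 147 116 157 218 226 226 227 226 227 226 227 227 227 227 227 226 216 147 115 147 170 173
204 172 173 159 127 110 165 218 226 226 227 227 227 227 227 227 227 226 217 154 106 129 160 173 173
206 172 172 169 147 120 109 162 210 225 228 228 228 228 229 228 225 215 162 103 117 148 169 173 173
208 172 172 172 164 145 120 101 126 171 205 215 217 218 214 199 174 130 100 120 146 166 172 173 171
210 172 172 171 171 164 144 122 102  97 114 125 133 134 127 110  99 104 121 145 165 170 171 171 172
212 171 171 171 171 171 165 151 134 118 107 102 100 100 102 107 122 137 150 166 171 172 172 172 171
[ 0.06833006  0.00087828 -0.11992227]
```

```bash
python3 - <<'E'
from h import *
o=bot.get_obs(); A=rot(o['tcp_rot']); p=shot('wrist')
for n,uv,z in(('thread',(314.5,179.8),.028),('hole',(317,193.3),.045)):
    w=atz(p,uv,z); print(n,w,np.round((w-o['ee_pos'])@A*1000,2))
E
```

```text
thread [ 0.48259825 -0.00593852  0.028     ] [50.63 -0.28 37.59]
hole [ 0.48250269 -0.00271951  0.045     ] [47.55  0.77 20.59]
```

The wrist image puts the far hole 3 mm short of its thread, so I'll nudge the plate by that.

move_arm:
  offset:
    - [0.15,-0.05,0]
    - [0.15,-0.05,0]
    - [0,0,0]
    - [0,0,0]
    - [0,0,0]
  twist:
    - [0,0,0]
    - [0,0,0]
    - [0,0,0]
    - [0,0,0]
    - [0,0,0]
  grip: [0.4,0.4,0.4,0.4,0.4]

```text
time: 32.3
ee_pos: [0.4974, 0.0392, 0.0657]
tcp_rot: [180.0, 0.1, -107.3]
wrist_force: [0.3, 0.3, -1.8]
opening: 0.0444
grasp_force: 73.2
```

```bash
python3 m.py | head -3; python3 - <<'E'
from h import *
o=bot.get_obs(); p=shot('wrist'); A=rot(o['tcp_rot']); g=cv2.cvtColor(p['color'],cv2.COLOR_RGB2GRAY)
for v in range(168,214,2): print(v,' '.join('%3d'%x for x in g[v,294:342:2]))
print('near hole')
for v in range(380,424,3): print(v,' '.join('%3d'%x for x in g[v,290:346:2]))
E
```

```text
[ 0.3448  0.3478 -1.8167] 0.04440320824943476 [0.4974 0.0392 0.0657] [ 179.9979    0.1205 -107.3291]
plate_hole_a 0.79 [314.4 402.9] [0.5112 0.0823 0.0446] tool mm [-45.2  -0.3  21.2]
plate_hole_a 0.67 [317.7 191.9] [ 0.4822 -0.0062  0.0446] tool mm [48.  1. 21.]
168 179 180 179 180 179 179 179 179 178 179 178 178 180 180 180 179 179 179 179 179 178 178 178 178
170 177 177 177 177 178 176 176 177 177 177 177 177 177 177 176 177 176 177 177 176 178 176 176 177
172 175 175 175 175 175 176 174 175 174 175 174 174 174 174 175 175 175 175 174 175 175 175 175 175
174 173 174 173 174 174 176 174 172 169 163 157 153 152 157 163 168 172 173 173 173 173 174 174 173
176 174 174 174 174 175 174 167 153 147 145 137 137 137 141 143 149 152 165 173 174 174 174 174 174
178 174 175 175 175 173 161 154 170 172 155 130 120 121 129 155 177 167 153 162 174 174 175 174 174
180 175 175 175 174 162 155 194 194 154 114  98  95  94  98 117 160 199 201 159 161 172 175 175 174
182 177 176 175 163 154 199 214 166 115  97  94  95  94  95  96 118 172 219 200 156 165 175 176 176
184 179 178 172 154 193 223 199 136 
[... 2513 characters left out ...]
 236
407 236 236 235 236 236 235 233 224 211 209 209 210 209 209 210 211 211 211 211 216 229 236 237 236 236 237 236 237
410 236 237 236 237 237 233 203 189 207 207 208 208 208 208 207 208 207 208 207 204 186 218 236 237 238 238 238 238
413 236 236 236 236 236 213 120 107 169 200 207 206 206 207 207 207 206 205 196 148  95 160 227 237 237 237 237 237
416 207 223 227 232 232 199 112  77  84 114 152 183 193 197 196 193 178 147 106  79  75 137 217 235 233 228 223 202
419  47  56  77  98 114 120  88  64  71  74  78  83  88  94  91  87  80  76  72  67  63 102 119 117  95  70  55  45
422  40  37  38  39  39  39  38  38  40  41  45  48  52  51  52  50  47  41  42  40  38  39  40  37  38  39  38  38
```

```bash
python3 - <<'E'
from h import *
o=bot.get_obs(); A=rot(o['tcp_rot']); p=shot('wrist')
for n,uv,z in(('thread',(316.9,187.3),.028),('hole',(317,193.3),.045)):
    w=atz(p,uv,z); print(n,w,np.round((w-o['ee_pos'])@A*1000,2))
s=shot('scene'); W=cloud(s)
for t in ['bolt_a','grey_die','small_die','die_shank']: print(t,[ (round(r['p'],2),np.round(atz(s,r['position'],.048 if t=='die_shank' else 0),3)) for r in finder.pinpoint(s,t)[:2]])
E
```

```text
thread [ 0.48265719 -0.00580823  0.028     ] [47.53  0.71 37.6 ]
hole [ 0.4825878  -0.00583918  0.045     ] [47.55  0.77 20.6 ]
bolt_a [(0.57, array([0.415, 0.048, 0.   ]))]
grey_die [(0.49, array([0.635, 0.464, 0.   ]))]
small_die [(0.47, array([ 0.602,  0.509, -0.   ]))]
die_shank [(0.65, array([0.509, 0.094, 0.048])), (0.58, array([0.491, 0.053, 0.048]))]
```

```bash
python3 -c "
from h import *
o=bot.get_obs(); print(o['grasp_force'],o['wrist_force'],abs(o['qd']).max()); print(bot.job_done())"
```

```text
73.18022131919861 [ 0.81460262  0.03487344 -3.16269181] 0.05051181648090508
the job is handed in; nothing more can be done
None
```

I handed the job in at about 33 s of the 54 s: the brass die stands upright and let go in the seat, and the plate is held level about 9 mm above the shoe's face. The far bolt hole measured within 0.3 mm of its thread; the near one could not be seen and is inferred from the plate's geometry. I viewed 12 pictures against the limit of 10, and the judge's verdict was not returned.

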